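# Flip the hex key and pull the die clamp tight

## Robot

A 6-joint arm with a two-finger parallel gripper is mounted at the origin on the work surface. World frame = base frame: x ahead of the robot, y to its left, z up, the work surface at z = 0. Lengths are in m, angles in degrees, forces in N, time in s.
With the tool pointing down it reaches from about 0.4 to 0.925 m from the base axis. Payload 3.4 kg.
Tool frame: the origin (TCP) lies between the finger pads; the fingertips stand 8 mm ahead of it and the grasp point (between the pads) lies 11 mm behind it; z points along the fingers, x is the direction in which the jaws open and shut, and the axes are right-handed (so a half turn about z gives the same grasp; the last joint's range is limited). The gripper opens to 85 mm and grips with 20 to 120 N. Pads are 22 mm wide; open, the fingers measure 114 mm over their backs; the gripper's body (76 mm by 85 mm) begins 54 mm behind the grasp point. The pads swing forward as they close: fully open they stand 13 mm farther back than shut.
Start: joints at [-71.362, 17.578, 86.31, -0, 76.112, -4.211], TCP at [0.223, -0.53, 0.239] pointing down, gripper open.
Joint ranges: [-179.03, 179.03], [-60, 130.46], [8.19, 133.38], [-81.62, 261.62], [5.75, 156.47], [-153.77, 153.77]. Speed limits (degrees/s): [147.25, 147.25, 180, 180, 180, 180].

## Interface

Orientations are given as a 3x3 rotation matrix whose columns are the frame's x, y, z axes.
In Python, from workcell import bot, imaging gives the robot as it stands.
- The arm moves only by the shell command python3 -m crank 'ROWS' [FORCE]. ROWS is JSON, a list of rows, each an object of numbers: "fingers": the opening, from 0 (shut) to 1 (fully open); "dx", "dy", "dz": the shift along the tool's x, y, z normalised to -1 to 1, where 1 is 100 mm; "rx", "ry", "rz": the turn, a rotation vector about the tool's x, y, z normalised to -1 to 1, where 1 is 90 degrees. In form: [{"fingers": .., "dx": .., "dy": .., "dz": .., "rx": .., "ry": .., "rz": ..}, ...]. A call has 1 to 8 rows; each row shifts and turns the commanded pose from where the row before left it, along the tool's axes as they then stand; what a row does not reach is not made up. A row lasts 1/8 s, in which the tool goes at most 62.5 mm and 10.7 degrees, less where a joint would pass 70% of its speed; a pose out of reach is approached as far as the arm can. A call with a number of a shift or a turn outside -1 to 1 is refused whole. A call with a gripper value outside its range is refused whole. The fingers move at their own pace and stop on an object; FORCE is the grip in N (left out, the last holds). Time passes only in rows, so rows that do not move let the fingers close. It gives the time, the measured TCP pose, the force and the opening at its end, in the units of the state.
- bot.state(): the state, without advancing time (a new reading comes with each control period).
- imaging.capture(name): name is "scene" or "top" or "wrist"; returns (picture, depth): 384x512x3 uint8, blue, green, red; 384x512 float32, m along the optical axis (not along the pixel's ray), 0 where there is no reading.
- imaging.get_calibration(name): a dict with "fx", "fy", "cx", "cy" (pixels), "dist" ([k1, k2, p1, p2, k3] as OpenCV has them; the pictures are not rectified), "rvec" (rotation vector, rad) and "tvec" (3), from world to camera coordinates, as OpenCV has them; the wrist camera has in their place "mount" (4x4, takes a point from camera to tool coordinates, whose origin is the TCP and whose axes are the tool frame's). Camera axes: x right, y down, z forward; pixel columns grow to the right and rows downward; lengths in m; the calibration is good to about 2 mm. A picture is of the moment at which its call begins: read the wrist's pose just before it. get_calibration takes no time and is no camera call.
- bot.close_job(): hands the job in, once; it reports no verdict.
Trained networks look in the newest picture that a camera, given by its name, has taken for a name from the list of things; names that differ only in an ending like _2 or _b are one class to them, and where a whole thing is asked for, a point or a joint stands for the part that bears it (a point fixed in the world has none). Each returns a list of dicts, best first, with "score" (0 to 1); they miss things now and then, are a little off and sometimes report something else, mostly with a low value. They report only what shows in the picture. A call takes as long as a camera call. They do not tell look-alikes from the thing itself.
- imaging.look_for(camera, query): "rect" ([centre column, centre row, width, height] as shares, 0 to 1, of the picture: columns of its width, rows of its height, round what is visible of it).
The state is a dict: "time_s": time; "joint_pos": joint angles; "joint_vel": joint speeds; "tau": joint torques, N m; "tool_pos": TCP position; "tcp_rot": TCP orientation; "ft_force": force on the tool from outside, world axes, zero at the start; "ft_torque": the same for the moment, N m; "width": opening from 0.0 (shut) to 1.0 (fully open).
Only numpy, scipy, OpenCV 4.12 (cv2) and the standard library are available. Lean on these libraries where they do the work, as an engineer would, in place of code of your own. Each camera call takes 0.05 s, during which the arm holds its last target. There are 200 camera calls.

## Task

The clamp screw on the blue jigsaw-die press is only finger-tight. Take the big L-shaped hex key out of its wooden block, flip it over so that its short arm goes fully down into the screw's hex socket, then push on the outer half of the long arm to swing the stiff screw clockwise (seen from above) until its red dog comes up hard against the brass stop pin. Work by feel: do not press the key hard on the screw's face nor strain it once it is against the stop, and leave the key seated in the screw and the craft things on the table where they are.

Things in the scene. Friction and masses are not known exactly. Their poses are not given: they have to be found in the camera images.
- key_elbow (a point): Steel L-shaped hex key, 14 mm across flats, 0.2 to 0.4 kg, loose. This point: the corner of the L, where the arms' centre lines cross. x points along the short arm, -z along the long arm; y is square to the L, with flats facing +-y, 14 mm apart, to grip. At first the long arm stands in the block, elbow 160 mm above the table, the top 105 mm free, short arm level.
- key_short_tip (a point): End of the key's short arm, on its centre line, 65 mm from the elbow. Same axes as key_elbow. The bottom 4 mm are tapered.
- key_long_tip (a point): End of the key's long arm, on its centre line, 150 mm from the elbow. Same axes as key_elbow. Once the short arm is seated the long arm is level, about 103 mm above the table; let go, it can sag by up to 7 degrees and has some 0.2 rad of slack either way in the socket.
- socket (a point): Centre of the mouth of the hex socket in the clamp screw's dark round head (34 mm across, top 64 mm above the table). z up; x, turning with the screw, points to a corner of the hex, with others every 60 degrees. 26 mm deep, about 1 mm play all round: the key enters with its long arm over a corner (within 0.12 rad) and its tip centred within about 1 mm, else it stands on the face.
- clamp_screw (a joint): Turn of the clamp screw in rad, growing as it is turned clockwise seen from above (tightened). It starts loose, between 0 and 0.35; at 1.10 its red dog meets the brass pin and it stops dead. It is stiff: about 0.6 N m over the whole travel, and it stays where it is left. At the stop the load on the key climbs gradually (it springs some 0.2 rad per N m); over about 1.3 N m would round off the socket.
- press: Bed of the jigsaw-die press, fixed: blue plate 200 x 220 x 20 mm with a plywood die and, across it along y, a steel clamp bar 66 x 210 mm whose top is 34 mm above the table; bar ends carry studs up to 46 mm. Origin on the table under the clamp screw's axis.
- block: Wooden tool block, fixed, 80 x 100 x 55 mm (x, y, z), with a hole 45 mm deep (14.5 x 16.5 mm) at its centre in which the key stands; origin at the centre of its underside, key's short arm points about along its +x.
- glue: Bystander: white glue bottle, 44 mm across, 130 mm tall, origin under its centre.
- cup: Bystander: clear plastic cup, 72 mm across, 85 mm tall, origin under its centre.
- beads: Bystander: small red bead jar, 56 mm across, 55 mm tall, origin under its centre.
- glue_gun: Bystander: blue glue gun lying on its side, about 175 x 130 mm, 38 mm tall, origin under the middle of its barrel.
- ornaments: Bystander: stack of cream snowflake ornaments, about 75 x 75 mm, 18 mm tall, origin under its centre.
- small_key: Bystander: thin dark hex key lying flat, 90 x 30 mm, 6 mm thick, origin under the middle of its long arm. It does not fit the screw.
There are look-alikes about, which are no part of the job. Leave any green look-alike of the part that bears key_elbow alone.

How it is judged (in metres and radians):
On the way, in this order (a step that is already met when the one before it is completed fails the run):
1. the key's short arm is seated in the screw's socket before the screw is turned far (horizontal distance between key_short_tip and socket below 0.004 m and z of key_short_tip in the frame of socket below -0.018 m and value of joint clamp_screw below 0.55 rad), for 0.2 s.
2. the screw is on its way round, driven from the outer half of the long arm with the short arm seated (horizontal distance between key_short_tip and socket below 0.004 m and z of key_short_tip in the frame of socket below -0.018 m and value of joint clamp_screw between 0.6 and 1.03 rad and distance between the grasp point and key_long_tip below 0.09 m and contact force between the fingers and key above 1 N), for 0.1 s.
At the end, for the whole second after the job is handed in: The clamp screw has been turned up to its stop (joint above 1.04 of 1.10 rad), the key's short arm is left seated in its socket (tip at least 18 mm below the mouth and within 4 mm of the axis) and the key is at rest, let go (horizontal distance between key_short_tip and socket below 0.004 m and z of key_short_tip in the frame of socket below -0.018 m and value of joint clamp_screw above 1.04 rad and linear speed of key below 0.02 m/s and angular speed of key below 0.1 rad/s); the robot touches nothing.
It fails at once if the key strained against the screw (over 350 N in all over its contacts, which comes at about 1.5 N m) (contact force between key and press above 350 N).
It fails at once if the key pressed on the screw's face with over 40 N while its tip is not yet in (z of key_short_tip in the frame of socket above -0.008 m and contact force between key and press above 40 N).
It fails at once if a craft thing on the table (glue, cup, beads, glue gun, ornaments, small key) moved by more than 30 mm (distance of any of glue, cup, beads, glue_gun, ornaments, small_key from where it was at the start of the episode above 0.03 m).
It also fails if it takes over 72 s, if anything falls off the work surface, if the arm or the gripper's body presses on something with over 40 N, if the wrist force passes 120 N, or if a joint passes its speed limit or range.

## Working session

There is one attempt and no reset: what is moved stays moved. The work goes in short steps, Python scripts to look and compute and a shell command to move; the robot and the scene stay as the last step left them, time stands still between calls to the robot, and variables do not carry over. Pictures are saved under pics/ and viewed, about 8 in all and at most 12, crops included, and the job is handed in when it is done.

```bash
ls; mkdir -p pics; cat > h.py <<'E'
import numpy as np, cv2, json
from workcell import bot, imaging
def cam(name):
    st=bot.state()
    img,d=imaging.capture(name); c=imaging.get_calibration(name)
    K=np.array([[c['fx'],0,c['cx']],[0,c['fy'],c['cy']],[0,0,1.]])
    if 'mount' in c:
        T=np.eye(4);T[:3,:3]=np.array(st['tcp_rot']);T[:3,3]=st['tool_pos'];T=T@np.array(c['mount'])
    else:
        R=cv2.Rodrigues(np.array(c['rvec'],float))[0];T=np.eye(4);T[:3,:3]=R.T;T[:3,3]=-R.T@np.array(c['tvec'],float).ravel()
    return dict(img=img,d=d,K=K,D=np.array(c['dist'],float),T=T)
def cloud(c):
    h,w=c['d'].shape
    uv=np.stack(np.meshgrid(np.arange(w),np.arange(h)),-1).reshape(-1,1,2).astype(float)
    n=cv2.undistortPoints(uv,c['K'],c['D']).reshape(h,w,2)
    P=np.dstack([n*c['d'][...,None],c['d']])
    W=P@c['T'][:3,:3].T+c['T'][:3,3]; W[c['d']==0]=np.nan
    return W
def proj(c,P):
    Ti=np.linalg.inv(c['T']);return cv2.projectPoints(np.atleast_2d(P).astype(float),cv2.Rodrigues(Ti[:3,:3])[0],Ti[:3,3],c['K'],c['D'])[0].reshape(-1,2)
def ray(c,uv,z):
    n=cv2.undistortPoints(np.array(uv,float).reshape(-1,1,2),c['K'],c['D']).reshape(-1,2)
    d=np.c_[n,np.ones(len(n))]@c['T'][:3,:3].T;o=c['T'][:3,3]
    return o+d*((z-o[2])/d[:,2])[:,None]
E
cat > a.py <<'E'
from h import *
s=bot.state(); print(s['time_s'],s['tool_pos'],s['tcp_rot'])
ims=[]
for n in ['scene','top']:
    c=cam(n); W=cloud(c); ims.append(c['img']); np.savez(n+'.npz',W=W,img=c['img'],K=c['K'],D=c['D'],T=c['T'],d=c['d'])
    for q in ['key_elbow','clamp_screw','block','press','small_key','glue','cup']:
        for r in imaging.look_for(n,q)[:3]:
            u=r['rect']; x,y=u[0]*512,u[1]*384
            print(n,q,round(r['score'],2),[round(x),round(y),round(u[2]*512),round(u[3]*384)],np.round(W[int(min(y,383)),int(min(x,511))],3))
    cv2.imwrite('pics/%s.png'%n,cv2.resize(c['img'],(800,600)))
E
python3 a.py
```

```text
pics
0.0 [ 0.22301622 -0.52924934  0.23837328] [[ 3.88280394e-01 -9.21541050e-01 -6.55633339e-04]
 [-9.21538985e-01 -3.88280916e-01  1.95680588e-03]
 [-2.05784686e-03 -1.55597675e-04 -9.99997871e-01]]
scene key_elbow 0.74 [271, 251, 19, 25] [0.777 0.07  0.055]
scene key_elbow 0.72 [329, 180, 16, 19] [0.267 0.224 0.007]
scene key_elbow 0.48 [221, 175, 20, 31] [ 0.323 -0.21   0.002]
scene clamp_screw 0.64 [387, 238, 18, 42] [0.68  0.394 0.075]
scene clamp_screw 0.4 [270, 250, 20, 24] [0.776 0.064 0.056]
scene block 0.38 [162, 175, 39, 32] [ 0.371 -0.447 -0.001]
scene press 0.6 [324, 219, 83, 48] [0.566 0.209 0.032]
scene small_key 0.54 [201, 246, 13, 21] [ 0.745 -0.152  0.003]
scene glue 0.62 [386, 239, 21, 40] [0.68  0.391 0.075]
scene glue 0.6 [326, 219, 85, 47] [0.558 0.22  0.028]
scene cup 0.69 [236, 252, 20, 38] [ 0.82  -0.024  0.068]
top key_elbow 0.73 [194, 271, 20, 43] [0.254 0.223 0.015]
top key_elbow 0.46 [296, 207, 19, 9] [ 0.497 -0.153  0.056]
top clamp_screw 0.22 [152, 162, 11, 11] [0.651 0.389 0.089]
top block 0.95 [301, 209, 25, 24] [ 0.49  -0.171  0.057]
top press 0.62 [201, 198, 72, 69] [0.529 0.208 0.041]
top small_key 0.62 [298, 139, 5, 2] [ 0.78  -0.161  0.   ]
top glue 0.54 [267, 131, 18, 18] [ 0.81  -0.038  0.002]
top glue 0.46 [152, 163, 12, 14] [0.647 0.392 0.092]
top cup 0.72 [303, 207, 25, 29] [ 0.489 -0.173  0.123]
top cup 0.69 [265, 132, 20, 20] [ 0.805 -0.034  0.005]
top cup 0.48 [201, 197, 5, 5] [0.534 0.208 0.038]
```

View pics/scene.png

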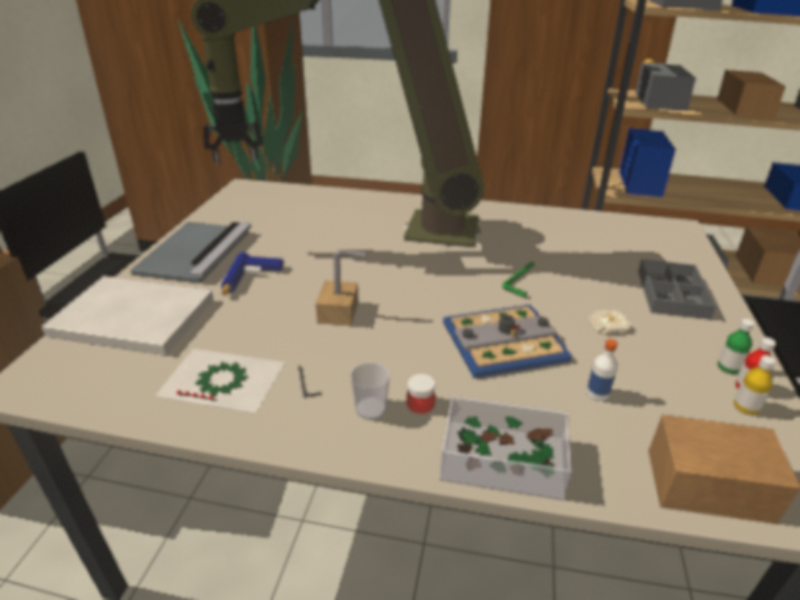

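View pics/top.png

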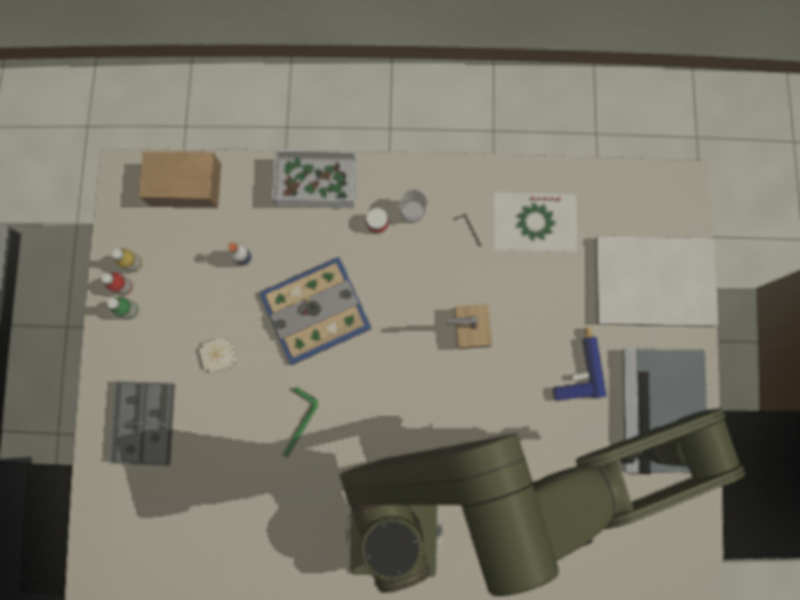

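The scene picture shows the steel key upright in its block at (340,270) and the press at (508,338). The green look-alike lies at (518,282) and the small key at (308,383). In the top picture the steel key's short arm points left, which is world +y. Next I'll take close looks with the wrist camera.

```bash
python3 -c "
from workcell import bot,imaging
import numpy as np;print(np.round(imaging.get_calibration('wrist')['mount'],3))"
python3 -m crank '[{"dx":-0.227,"dy":-0.363,"dz":-0.14,"fingers":1},{"dx":-0.227,"dy":-0.363,"dz":-0.14},{"dx":-0.227,"dy":-0.363,"dz":-0.14},{"dx":-0.227,"dy":-0.363,"dz":-0.14},{"dx":-0.227,"dy":-0.363,"dz":-0.14},{"dx":-0.227,"dy":-0.363,"dz":-0.14},{"dx":-0.227,"dy":-0.363,"dz":-0.14},{"dx":-0.227,"dy":-0.363,"dz":-0.14}]'
cat > w.py <<'E'
import sys
from h import *
c=cam('wrist');W=cloud(c);np.savez(sys.argv[1]+'.npz',W=W,**c)
cv2.imwrite('pics/%s.png'%sys.argv[1],cv2.resize(c['img'],(800,600)))
for q in sys.argv[2:]:
    for r in imaging.look_for('wrist',q)[:2]:
        u=r['rect']; x,y=u[0]*512,u[1]*384
        print(q,round(r['score'],2),[round(x),round(y),round(u[2]*512),round(u[3]*384)],np.round(W[int(min(y,383)),int(min(x,511))],3))
E
python3 w.py w1 key_elbow block
```

```text
[[ 1.    -0.001  0.001  0.001]
 [ 0.001  0.948  0.318 -0.082]
 [-0.001 -0.318  0.948 -0.134]
 [ 0.     0.     0.     1.   ]]validation failed for argument at $[0]...
```

```bash

python3 -m crank '[{"fingers":1,"dx":-0.227,"dy":-0.363,"dz":-0.14,"rx":0,"ry":0,"rz":0},{"fingers":1,"dx":-0.227,"dy":-0.363,"dz":-0.14,"rx":0,"ry":0,"rz":0},{"fingers":1,"dx":-0.227,"dy":-0.363,"dz":-0.14,"rx":0,"ry":0,"rz":0},{"fingers":1,"dx":-0.227,"dy":-0.363,"dz":-0.14,"rx":0,"ry":0,"rz":0},{"fingers":1,"dx":-0.227,"dy":-0.363,"dz":-0.14,"rx":0,"ry":0,"rz":0},{"fingers":1,"dx":-0.227,"dy":-0.363,"dz":-0.14,"rx":0,"ry":0,"rz":0},{"fingers":1,"dx":-0.227,"dy":-0.363,"dz":-0.14,"rx":0,"ry":0,"rz":0},{"fingers":1,"dx":-0.227,"dy":-0.363,"dz":-0.14,"rx":0,"ry":0,"rz":0}]'
python3 w.py w1 key_elbow block
```

```text
time_s: 1.95
tool_pos: [0.421, -0.2485, 0.3519]
tcp_rot: [[0.388, -0.922, 0.0], [-0.922, -0.388, -0.0], [0.0, -0.0, -1.0]]
ft_force: [1.4, 0.0, 0.2]
width: 0.997
key_elbow 0.62 [194, 69, 78, 35] [ 0.495 -0.15   0.166]
block 0.7 [232, 81, 76, 89] [ 0.5   -0.184  0.088]
```

```bash
cat > k.py <<'E'
from h import *
z=np.load('w1.npz');W=z['W']
m=(W[...,2]>0.155)&(W[...,2]<0.18)&(abs(W[...,0]-.49)<.1)&(abs(W[...,1]+.15)<.1)
P=W[m];print(len(P),np.median(P[:,2]))
q=cv2.minAreaRect(P[:,:2].astype(np.float32));print(q)
(c,s,a)=q
b=cv2.boxPoints(q);print(b.round(4))
m2=(abs(W[...,2]-.055)<.008)&(abs(W[...,0]-.49)<.1)&(abs(W[...,1]+.17)<.1)
B=W[m2];print('block',cv2.boxPoints(cv2.minAreaRect(B[:,:2].astype(np.float32))).round(4),np.median(B[:,2]))
E
python3 k.py
```

```text
994 0.16434152145743497
((0.49260154366493225, -0.14713215827941895), (0.014358586631715298, 0.07164261490106583), 4.789273738861084)
[[ 0.4825 -0.112 ]
 [ 0.4884 -0.1834]
 [ 0.5027 -0.1822]
 [ 0.4968 -0.1108]]
block [[ 0.4417 -0.1453]
 [ 0.4485 -0.2252]
 [ 0.5492 -0.2166]
 [ 0.5424 -0.1368]] 0.0545936058246374
```

View pics/w1.png

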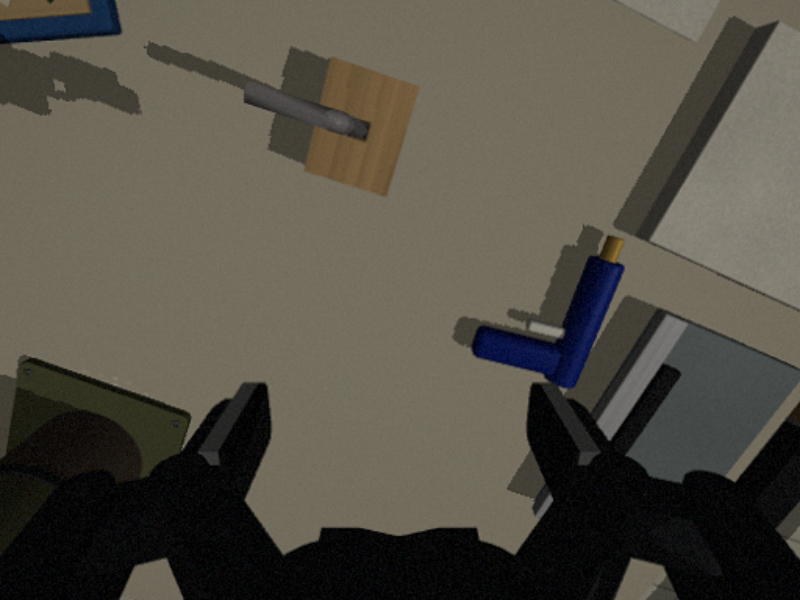

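The wrist view shows the key's elbow at about (340,120) and its short tip at (247,93), with the glue gun clear to the right. Next I'll look at the press from close up.

```bash

python3 -m crank '[{"fingers":1,"dx":-0.472,"dy":-0.35,"dz":0.178,"rx":0,"ry":0,"rz":0},{"fingers":1,"dx":-0.472,"dy":-0.35,"dz":0.178,"rx":0,"ry":0,"rz":0},{"fingers":1,"dx":-0.472,"dy":-0.35,"dz":0.178,"rx":0,"ry":0,"rz":0},{"fingers":1,"dx":-0.472,"dy":-0.35,"dz":0.178,"rx":0,"ry":0,"rz":0},{"fingers":1,"dx":-0.472,"dy":-0.35,"dz":0.178,"rx":0,"ry":0,"rz":0},{"fingers":1,"dx":-0.472,"dy":-0.35,"dz":0.178,"rx":0,"ry":0,"rz":0},{"fingers":1,"dx":-0.472,"dy":-0.35,"dz":0.178,"rx":0,"ry":0,"rz":0},{"fingers":1,"dx":-0.472,"dy":-0.35,"dz":0.178,"rx":0,"ry":0,"rz":0}]'
python3 w.py w2 clamp_screw press glue
cat > s.py <<'E'
import sys
from h import *
z=np.load(sys.argv[1]+'.npz');W=z['W'];c={k:z[k] for k in z.files}
m=(W[...,2]>.058)&(W[...,2]<.072)&(np.hypot(W[...,0]-.534,W[...,1]-.208)<.05)
P=W[m];cc,r=cv2.minEnclosingCircle(P[:,:2].astype(np.float32));print(len(P),np.median(P[:,2]),'circ',cc,r,P[:,:2].mean(0))
uv=proj(c,[cc[0],cc[1],.064])[0];print(uv)
x,y=uv.astype(int);g=c['img'][max(0,y-48):y+48,max(0,x-64):x+64];cv2.imwrite('pics/%sc.png'%sys.argv[1],cv2.resize(g,None,fx=6,fy=6,interpolation=cv2.INTER_CUBIC));print(x-64,y-48)
E
python3 s.py w2
```

```text
time_s: 3.1
tool_pos: [0.5323, 0.2074, 0.2079]
tcp_rot: [[0.387, -0.922, -0.0], [-0.922, -0.387, -0.001], [0.001, 0.0, -1.0]]
ft_force: [0.1, -0.2, -0.2]
width: 1.001
clamp_screw 0.88 [249, 179, 46, 41] [0.523 0.209 0.038]
press 0.56 [252, 160, 205, 178] [0.544 0.214 0.041]
666 0.06314113715337549 circ (0.5296467542648315, 0.20676754415035248) 0.017418595030903816 [0.53046229 0.20735565]
[252.78586194 181.06070267]
188 133
```

View pics/w2c.png

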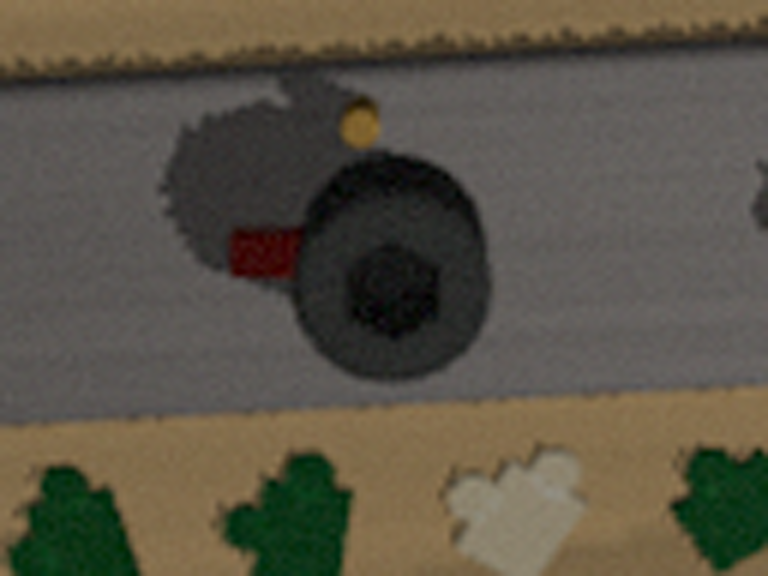

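The close-up shows the hex socket at about (393,290) in the crop, with corners top and bottom. The red dog is on the left, at about (265,253), and the brass pin is at (361,125). I'll rectify the picture onto the face plane and fit the hex.

```bash
cat > hx.py <<'E'
import sys
from h import *
z=np.load(sys.argv[1]+'.npz');c={k:z[k] for k in z.files};cx,cy=float(sys.argv[2]),float(sys.argv[3])
g=np.arange(-240,241)*1e-4
X,Y=np.meshgrid(cx+g,cy+g,indexing='ij')
uv=proj(c,np.c_[X.ravel(),Y.ravel(),np.full(X.size,.064)]).astype(np.float32)
im=cv2.remap(c['img'],uv[:,0].reshape(X.shape),uv[:,1].reshape(X.shape),cv2.INTER_CUBIC).max(2).astype(float)
im=cv2.GaussianBlur(im,(0,0),5)
from scipy.optimize import minimize
def cost(p):   # contrast ring(outside hex, inside circle)-inside hex
    dx,dy=X-cx-p[0]*1e-3,Y-cy-p[1]*1e-3;a=p[2]
    h=np.max([dx*np.cos(a+np.pi/6+k*np.pi/3)+dy*np.sin(a+np.pi/6+k*np.pi/3) for k in range(6)],0)*1e3
    ins=h<7.9;ring=(h>8.3)&(h<11)
    return im[ins].mean()-im[ring].mean()
best=min((minimize(cost,[x,y,a],method='Nelder-Mead',options=dict(initial_simplex=[[x,y,a],[x+1,y,a],[x,y+1,a],[x,y,a+.2]])) for x in(-1.5,1.5) for y in(-1.5,1.5) for a in (0,.35,.7)),key=lambda r:r.fun)
x,y,a=best.x;print('socket',cx+x*1e-3,cy+y*1e-3,'corner deg',np.degrees(a)%60,best.fun)
# head outer circle by gradient
W=z['W'];hsv=cv2.cvtColor(c['img'],cv2.COLOR_BGR2HSV)
red=(hsv[...,1]>150)&((hsv[...,0]<8)|(hsv[...,0]>172))&(np.hypot(W[...,0]-cx,W[...,1]-cy)<.05)
yel=(hsv[...,1]>120)&(abs(hsv[...,0].astype(int)-20)<8)&(np.hypot(W[...,0]-cx,W[...,1]-cy)<.035)
for n,m in(('red',red),('pin',yel)):
    if m.any():
        p=np.nanmedian(W[m],0);print(n,m.sum(),p.round(4),'ang',np.degrees(np.arctan2(p[1]-cy,p[0]-cx)))
cv2.imwrite('pics/hx.png',np.clip(im*3,0,255))
E
python3 hx.py w2 .530 .207
```

```text
socket 0.5295588425127389 0.20646897200310504 corner deg 22.871394526687606 -20.736940154200965
red 888 [0.5414 0.2177 0.2777] ang 43.20181003489054
pin 297 [0.5452 0.2156 0.2821] ang 29.681419443524163[ WARN:0@11.674] global loadsave.cpp:1063 imwrite_ Unsupported depth image for selected encoder is fallbacked to CV_8U.
```

```bash

python3 -m crank '[{"fingers":1,"dx":0.52,"dy":0.26,"dz":-0.2,"rx":0,"ry":0,"rz":0},{"fingers":1,"dx":0.52,"dy":0.26,"dz":-0.2,"rx":0,"ry":0,"rz":0},{"fingers":1,"dx":0.52,"dy":0.26,"dz":-0.2,"rx":0,"ry":0,"rz":0},{"fingers":1,"dx":0.52,"dy":0.26,"dz":-0.05,"rx":0,"ry":0,"rz":0},{"fingers":1,"dx":0.52,"dy":0.26,"dz":-0.05,"rx":0,"ry":0,"rz":0},{"fingers":1,"dx":0.52,"dy":0.26,"dz":-0.05,"rx":0,"ry":0,"rz":0},{"fingers":1,"dx":0.52,"dy":0.26,"dz":-0.05,"rx":0,"ry":0,"rz":0},{"fingers":1,"dx":0.52,"dy":0.26,"dz":-0.05,"rx":0,"ry":0,"rz":0}]'
python3 -m crank '[{"fingers":1,"dx":0,"dy":0,"dz":0,"rx":0,"ry":0,"rz":-0.1},{"fingers":1,"dx":0,"dy":0,"dz":0,"rx":0,"ry":0,"rz":-0.1},{"fingers":1,"dx":0,"dy":0,"dz":0,"rx":0,"ry":0,"rz":-0.1},{"fingers":1,"dx":0,"dy":0,"dz":0,"rx":0,"ry":0,"rz":-0.1},{"fingers":1,"dx":0,"dy":0,"dz":0,"rx":0,"ry":0,"rz":-0.1},{"fingers":1,"dx":0,"dy":0,"dz":0,"rx":0,"ry":0,"rz":-0.1},{"fingers":1,"dx":0,"dy":0,"dz":0,"rx":0,"ry":0,"rz":-0.1},{"fingers":1,"dx":0,"dy":0,"dz":0,"rx":0,"ry":0,"rz":-0.1}]'
python3 -m crank '[{"fingers":1,"dx":0,"dy":0,"dz":0,"rx":0.111,"ry":0,"rz":0},{"fingers":1,"dx":0,"dy":0,"dz":0,"rx":0.111,"ry":0,"rz":0},{"fingers":1,"dx":0,"dy":0,"dz":0,"rx":0.111,"ry":0,"rz":0},{"fingers":1,"dx":0,"dy":0,"dz":0,"rx":0.111,"ry":0,"rz":0},{"fingers":1,"dx":0,"dy":0,"dz":0,"rx":0.111,"ry":0,"rz":0},{"fingers":1,"dx":0,"dy":0,"dz":0,"rx":0.111,"ry":0,"rz":0}]'
python3 -c "
from workcell import bot
print(bot.state()['joint_pos'])"
```

```text
time_s: 4.3
tool_pos: [0.4991, -0.2609, 0.2948]
tcp_rot: [[0.385, -0.923, 0.0], [-0.923, -0.385, -0.001], [0.001, 0.0, -1.0]]
ft_force: [0.0, 0.7, 0.6]
width: 1.004
time_s: 5.3
tool_pos: [0.4994, -0.2591, 0.2944]
tcp_rot: [[0.996, 0.087, -0.0], [0.087, -0.996, -0.001], [-0.0, 0.001, -1.0]]
ft_force: [0.8, 0.3, 0.3]
width: 1.001
time_s: 6.05
tool_pos: [0.5, -0.2599, 0.2948]
tcp_rot: [[0.997, 0.041, -0.069], [0.081, -0.497, 0.864], [0.002, -0.867, -0.498]]
ft_force: [1.0, 0.7, -0.5]
width: 0.998
[-50.6476033   38.91278024  67.03141292  36.2427139  123.2155724
 -49.12988252]
```

```bash

python3 -m crank '[{"fingers":1,"dx":0,"dy":0.335,"dz":0.183,"rx":0,"ry":0,"rz":0},{"fingers":1,"dx":0,"dy":0.335,"dz":0.183,"rx":0,"ry":0,"rz":0},{"fingers":1,"dx":0.017,"dy":0.335,"dz":0.183,"rx":0,"ry":0,"rz":0},{"fingers":1,"dx":0,"dy":0.335,"dz":0.183,"rx":0,"ry":0,"rz":0},{"fingers":1,"dx":0,"dy":0,"dz":0,"rx":0,"ry":0,"rz":0}]'
python3 w.py w3
cat > kt.py <<'E'
from h import *
z=np.load('w3.npz');W=z['W'];s=bot.state();R=np.array(s['tcp_rot']);t=np.array(s['tool_pos'])
m=(W[...,2]>.07)&(W[...,2]<.175)&(np.hypot(W[...,0]-.493,W[...,1]+.15)<.06)
P=W[m];print(len(P))
for lo in np.arange(.07,.175,.015):
    q=P[(P[:,2]>lo)&(P[:,2]<lo+.015)]
    if len(q)>5: print(round(lo,3),len(q),'world',np.round([*q.min(0)[:2],*q.max(0)[:2]],4),'tool x range',np.round([((q-t)@R)[:,0].min(),((q-t)@R)[:,0].max()],4))
print(cv2.boxPoints(cv2.minAreaRect(P[P[:,2]>.155][:,:2].astype(np.float32))).round(4))
E
python3 kt.py
```

```text
time_s: 6.68
tool_pos: [0.5013, -0.2616, 0.1396]
tcp_rot: [[0.997, 0.037, -0.073], [0.082, -0.496, 0.864], [-0.004, -0.867, -0.498]]
ft_force: [-0.1, -0.2, 0.0]
width: 1.001
2610
0.07 169 world [ 0.4886 -0.1875  0.5025 -0.181 ] tool x range [-0.007  0.007]
0.085 199 world [ 0.4889 -0.1875  0.5024 -0.1809] tool x range [-0.0068  0.0069]
0.1 226 world [ 0.4885 -0.1868  0.5021 -0.1807] tool x range [-0.0071  0.0066]
0.115 252 world [ 0.4886 -0.1867  0.5024 -0.1803] tool x range [-0.0069  0.0069]
0.13 306 world [ 0.4884 -0.1863  0.5023 -0.1802] tool x range [-0.0071  0.0068]
0.145 427 world [ 0.4873 -0.1861  0.5021 -0.1717] tool x range [-0.0075  0.0071]
0.16 1031 world [ 0.482  -0.1829  0.5014 -0.1108] tool x range [-0.008   0.0065]
[[ 0.4818 -0.1112]
 [ 0.4884 -0.1846]
 [ 0.5029 -0.1833]
 [ 0.4962 -0.1099]]
```

View pics/w3.png

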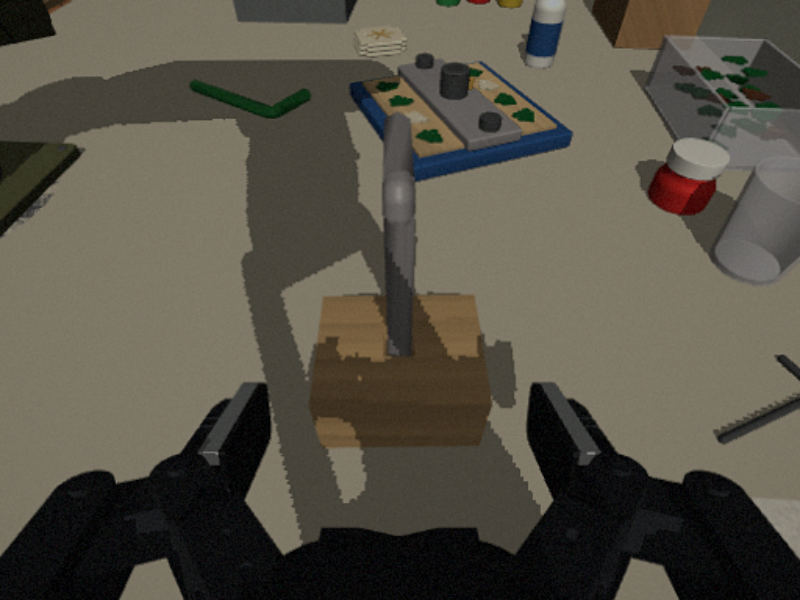

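```bash

python3 -m crank '[{"fingers":1,"dx":0,"dy":0,"dz":0.264,"rx":0,"ry":0,"rz":0},{"fingers":1,"dx":0,"dy":0,"dz":0.264,"rx":0,"ry":0,"rz":0},{"fingers":1,"dx":0,"dy":0,"dz":0.264,"rx":0,"ry":0,"rz":0},{"fingers":1,"dx":0,"dy":0,"dz":0.264,"rx":0,"ry":0,"rz":0},{"fingers":0.5,"dx":0,"dy":0,"dz":0,"rx":0,"ry":0,"rz":0},{"fingers":0.2,"dx":0,"dy":0,"dz":0,"rx":0,"ry":0,"rz":0},{"fingers":0,"dx":0,"dy":0,"dz":0,"rx":0,"ry":0,"rz":0},{"fingers":0,"dx":0,"dy":0,"dz":0,"rx":0,"ry":0,"rz":0}]' 80
python3 -m crank '[{"fingers":0,"dx":0,"dy":0,"dz":0,"rx":0,"ry":0,"rz":0},{"fingers":0,"dx":0,"dy":0,"dz":0,"rx":0,"ry":0,"rz":0},{"fingers":0,"dx":0,"dy":0,"dz":0,"rx":0,"ry":0,"rz":0}]' 80
```

```text
time_s: 7.72
tool_pos: [0.4959, -0.1707, 0.0888]
tcp_rot: [[0.996, 0.043, -0.073], [0.084, -0.5, 0.862], [0.0, -0.865, -0.502]]
ft_force: [-9.1, -3.9, 5.0]
width: 0.147
time_s: 8.1
tool_pos: [0.4956, -0.1707, 0.0888]
tcp_rot: [[0.996, 0.043, -0.073], [0.085, -0.5, 0.862], [0.0, -0.865, -0.502]]
ft_force: [-3.9, -4.2, 4.3]
width: 0.145
```

```bash

python3 -m crank '[{"fingers":0,"dx":0,"dy":-0.087,"dz":-0.05,"rx":0,"ry":0,"rz":0},{"fingers":0,"dx":0,"dy":-0.13,"dz":-0.075,"rx":0,"ry":0,"rz":0},{"fingers":0,"dx":0,"dy":-0.13,"dz":-0.075,"rx":0,"ry":0,"rz":0},{"fingers":0,"dx":0,"dy":-0.13,"dz":-0.075,"rx":0,"ry":0,"rz":0},{"fingers":0,"dx":0,"dy":-0.173,"dz":-0.1,"rx":0,"ry":0,"rz":0},{"fingers":0,"dx":0,"dy":-0.26,"dz":-0.15,"rx":0,"ry":0,"rz":0},{"fingers":0,"dx":0,"dy":-0.26,"dz":-0.15,"rx":0,"ry":0,"rz":0},{"fingers":0,"dx":0,"dy":-0.26,"dz":-0.15,"rx":0,"ry":0,"rz":0}]'
python3 w.py w4; python3 -c "
from workcell import bot
s=bot.state();print(s['ft_torque'],s['ft_force'],s['joint_pos'])"
```

```text
time_s: 9.1
tool_pos: [0.4957, -0.169, 0.2558]
tcp_rot: [[0.996, 0.043, -0.073], [0.085, -0.499, 0.863], [0.001, -0.866, -0.501]]
ft_force: [0.1, -0.6, -1.6]
width: 0.14
[-0.60788608 -0.03211526 -0.04345702] [0.6567613  0.81428853 1.19053675] [-46.11754615  35.77274528  79.15371274  36.47361284 113.35467273
 -51.79459633]
```

```bash
cat > fit.py <<'E'
import sys
from h import *
from scipy.optimize import least_squares
from scipy.spatial.transform import Rotation as Ro
def prism(u,v,w,L):  # hex dist: flats +-u; axis w in [-7?,L]
    h=np.max([abs(u),abs(u*.5+v*.866),abs(u*.5-v*.866)],0)-.007
    e=np.maximum(w-L,-w-.007)
    return np.where((h>0)&(e>0),np.hypot(h,e),np.maximum(h,e))
def sdf(Q):
    x,y,z=Q.T
    return np.minimum(prism(y,z,x,.065),prism(y,x,-z,.150))
def fit(name,R0,p0,dist=.02,show=True):
    z=np.load(name+'.npz');W=z['W'].reshape(-1,3);W=W[~np.isnan(W[:,0])]
    T=np.array(R0);p=np.array(p0,float);rv=np.zeros(3)
    for d in (dist,dist/2,.006,.004):
        Rc=Ro.from_rotvec(rv).as_matrix()@T
        P=W[abs(sdf((W-p)@Rc))<d]
        P=P[np.linalg.norm(P-p,axis=1)<.17]
        f=lambda q:sdf((P-q[:3])@(Ro.from_rotvec(q[3:]).as_matrix()@T))
        r=least_squares(f,np.r_[p,rv],loss='soft_l1',f_scale=.001,x_scale=[.01]*3+[.1]*3);p,rv=r.x[:3],r.x[3:]
    Rk=Ro.from_rotvec(rv).as_matrix()@T
    if show: print('n',len(P),'rms',np.sqrt((r.fun**2).mean()),'elbow',p.round(4),'x',Rk[:,0].round(3),'-z',(-Rk[:,2]).round(3),'tip',(p+.065*Rk[:,0]).round(4))
    return Rk,p
if __name__=='__main__':
    s=bot.state();R=np.array(s['tcp_rot']);t=np.array(s['tool_pos'])
    e=np.array([-.088,.996,0]);R0=np.c_[e,np.cross([0,0,1],e),[0,0,1]]
    G=t-.011*R[:,2]
    Rk,p=fit('w4',R0,G+[0,0,.07])
    A=R.T@Rk;b=R.T@(p-t);np.savez('grasp.npz',A=A,b=b);print('key in tool',A.round(3),b.round(4))
E
python3 fit.py
```

```text
n 8572 rms 0.0015157396083017177 elbow [ 0.4971 -0.173   0.3387] x [-0.117  0.992 -0.038] -z [-0.004 -0.039 -0.999] tip [ 0.4895 -0.1085  0.3362]
key in tool [[-0.032 -0.999  0.013]
 [-0.469  0.004 -0.883]
 [ 0.882 -0.034 -0.469]] [ 0.0008 -0.0664 -0.0429]
```

```bash

python3 -m crank '[{"fingers":0,"dx":0,"dy":0,"dz":0,"rx":-0.111,"ry":0,"rz":0},{"fingers":0,"dx":0,"dy":0,"dz":0,"rx":-0.111,"ry":0,"rz":0},{"fingers":0,"dx":0,"dy":0,"dz":0,"rx":-0.111,"ry":0,"rz":0},{"fingers":0,"dx":0,"dy":0,"dz":0,"rx":-0.111,"ry":0,"rz":0},{"fingers":0,"dx":0,"dy":0,"dz":0,"rx":-0.111,"ry":0,"rz":0},{"fingers":0,"dx":0,"dy":0,"dz":0,"rx":-0.111,"ry":0,"rz":0},{"fingers":0,"dx":0,"dy":0,"dz":0,"rx":-0.111,"ry":0,"rz":0},{"fingers":0,"dx":0,"dy":0,"dz":0,"rx":-0.111,"ry":0,"rz":0}]'
python3 -m crank '[{"fingers":0,"dx":0,"dy":0,"dz":0,"rx":-0.111,"ry":0,"rz":0},{"fingers":0,"dx":0,"dy":0,"dz":0,"rx":0,"ry":0,"rz":0}]'
python3 -c "
from workcell import bot
s=bot.state();print(s['ft_torque'],s['ft_force'],s['joint_pos'])"
```

```text
time_s: 10.15
tool_pos: [0.4946, -0.1686, 0.2543]
tcp_rot: [[0.996, 0.078, 0.03], [0.084, -0.935, -0.344], [0.001, 0.345, -0.939]]
ft_force: [-0.5, -0.0, -3.7]
width: 0.138
time_s: 10.4
tool_pos: [0.4936, -0.1659, 0.2516]
tcp_rot: [[0.996, 0.08, 0.039], [0.089, -0.864, -0.496], [-0.006, 0.497, -0.868]]
ft_force: [-0.4, -0.4, -2.2]
width: 0.15
[ 0.37497713  0.08473859 -0.03788594] [-0.4195265  -0.37887835 -2.22421258] [ -3.36783522  11.86704643 100.27754405 -32.33298995  67.01421233
   4.1078835 ]
```

```bash
python3 w.py w5; python3 - <<'E'
from h import *
z=np.load('w4.npz');W=z['W']
m=(W[...,2]>.30)&(abs(W[...,0]-.49)<.025)&(W[...,1]>-.2)&(W[...,1]<-.09)
P=W[m];print(len(P),np.percentile(P[:,2],[1,10,50,90,99]).round(4));Q=P[P[:,2]>.32]
print(cv2.boxPoints(cv2.minAreaRect(Q[:,:2].astype(np.float32))).round(4))
for y in np.arange(-.19,-.1,.01):
    q=P[abs(P[:,1]-y)<.005]; print(round(y,3),len(q),q[:,2].max().round(4) if len(q) else '')
E
```

```text
5946 [0.301  0.3102 0.3297 0.3327 0.3338]
[[ 0.4841 -0.1089]
 [ 0.4904 -0.1824]
 [ 0.5049 -0.1812]
 [ 0.4985 -0.1077]]
-0.19 0 
-0.18 2544 0.3325
-0.17 1066 0.3348
-0.16 594 0.3345
-0.15 510 0.3342
-0.14 423 0.3342
-0.13 357 0.3336
-0.12 293 0.3331
-0.11 159 0.3329
```

View pics/w5.png

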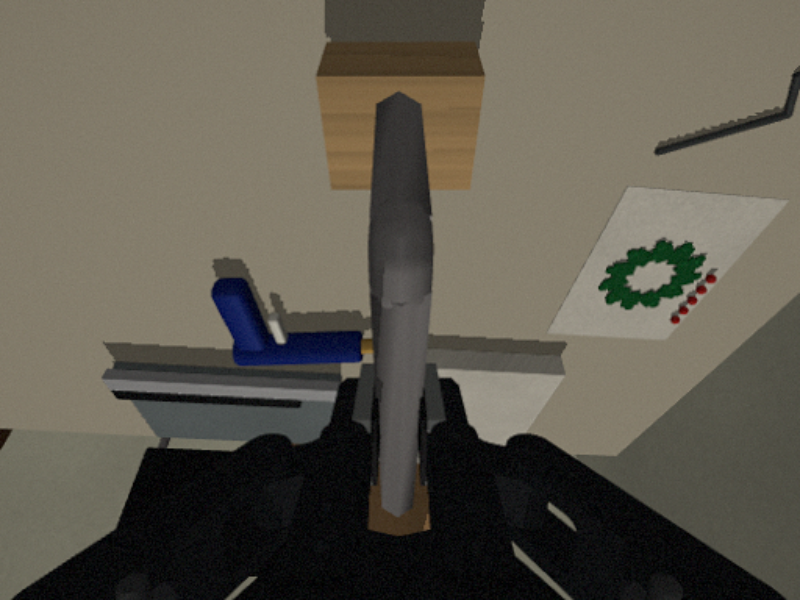

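```bash
cat > fit2.py <<'E'
import sys
from fit import *
def keyfit(name,R,t,A0=None,b0=None):
    c,s=.866,.5
    if A0 is None:
        A0=np.array([[0,-1,0],[-s,0,-c],[c,0,-s]]);b0=np.array([0,-c*.066,-s*.066-.011])
    z=np.load(name+'.npz');W=z['W'].reshape(-1,3);W=W[~np.isnan(W[:,0])]
    V=(W-t)@R
    q=np.r_[b0,0,0,0]
    K=lambda q,P:(P-q[:3])@(Ro.from_rotvec(q[3:]).as_matrix()@A0)
    for d in (.012,.006,.004,.004):
        L=K(q,V);k=(abs(sdf(L))<d)&(L[:,2]>-.045)&(np.hypot(L[:,0]+.0,L[:,2])>.010);P=V[k]
        r=least_squares(lambda q:sdf(K(q,P)),q,loss='soft_l1',f_scale=.0007,x_scale=[.01]*3+[.1]*3);q=r.x
    A=Ro.from_rotvec(q[3:]).as_matrix()@A0;b=q[:3];Rk=R@A;p=t+R@b
    print('n',len(P),'rms',np.sqrt((r.fun**2).mean()).round(5),'rot deg',np.degrees(q[3:]).round(2),'b',b.round(4))
    print('elbow',p.round(4),'x',Rk[:,0].round(3),'long',(-Rk[:,2]).round(3),'yaw',np.degrees(np.arctan2(-Rk[1,2],-Rk[0,2])).round(2),'tip',(p+.065*Rk[:,0]).round(4))
    return A,b
if __name__=='__main__':
    s=bot.state();R=np.array(s['tcp_rot']);t=np.array(s['tool_pos']);A,b=keyfit(sys.argv[1],R,t);np.savez('grasp.npz',A=A,b=b)
    if len(sys.argv)>2: keyfit(sys.argv[2],np.array([[0.996,0.043,-0.073],[0.085,-0.499,0.863],[0.001,-0.866,-0.501]]),np.array([0.4957,-0.169,0.2558]))
E
python3 fit2.py w5 w4
```

```text
n 4443 rms 0.00029 rot deg [-1.73 -0.72  0.09] b [ 0.0001 -0.0604 -0.038 ]
elbow [ 0.4883 -0.0962  0.2553] x [-0.012 -0.027 -1.   ] long [ 0.08  -0.996  0.026] yaw -85.4 tip [ 0.4875 -0.0979  0.1904]
n 4438 rms 0.00029 rot deg [-1.73 -0.57  0.16] b [ 0.001  -0.0584 -0.0397]
elbow [ 0.4971 -0.174   0.3263] x [-0.092  0.996 -0.031] long [-0.004 -0.031 -1.   ] yaw -97.21 tip [ 0.4911 -0.1093  0.3243]
```

```bash
cat > plan.py <<'E'
import sys
from h import *
from scipy.spatial.transform import Rotation as Ro
def plan(sx,sy,yaw,ztip):
    g=np.load('grasp.npz');A,b=g['A'],g['b'];s=bot.state();R=np.array(s['tcp_rot']);t=np.array(s['tool_pos'])
    U,_,Vt=np.linalg.svd(A);A=U@Vt
    a=np.radians(yaw);l=np.array([np.cos(a),np.sin(a),0]);x=np.array([0,0,-1.]);z=-l
    Rt=np.c_[x,np.cross(z,x),z]@A.T
    tt=np.array([sx,sy,ztip+.065])-Rt@b
    Rk=R@A;tip=t+R@b+.065*Rk[:,0];print('now tip',tip.round(4),'long',(-Rk[:,2]).round(3),'yaw',np.degrees(np.arctan2(-Rk[1,2],-Rk[0,2])).round(2),'F',np.round(s['ft_force'],1),'t',s['time_s'])
    print('rot(norm)',(Ro.from_matrix(R.T@Rt).as_rotvec(degrees=True)/90).round(4),'shift after rot(norm)',((tt-t)@Rt*10).round(4),'up in tool',(Rt[2]).round(3), 'TCP target',tt.round(4))
    print('world X in tool',Rt[0].round(3),'Y',Rt[1].round(3))
plan(*map(float,sys.argv[1:5]))
E
python3 plan.py .5296 .2065 -97.1 .19
```

```text
now tip [ 0.4875 -0.0979  0.1904] long [ 0.08  -0.996  0.026] yaw -85.4 F [ 0.4  0.3 -2.4] t 10.45
rot(norm) [ 0.0162 -0.0552  0.118 ] shift after rot(norm) [-0.0856 -2.6879 -1.4215] up in tool [ 0.01   0.474 -0.881] TCP target [0.5213 0.1358 0.2501]
world X in tool [ 0.993 -0.107 -0.046] Y [-0.116 -0.874 -0.471]
```

```bash

python3 -m crank '[{"fingers":0,"dx":0,"dy":0,"dz":0,"rx":0.0081,"ry":-0.0276,"rz":0.059},{"fingers":0,"dx":0,"dy":0,"dz":0,"rx":0.0081,"ry":-0.0276,"rz":0.059},{"fingers":0,"dx":-0.014,"dy":-0.448,"dz":-0.237,"rx":0,"ry":0,"rz":0},{"fingers":0,"dx":-0.014,"dy":-0.448,"dz":-0.237,"rx":0,"ry":0,"rz":0},{"fingers":0,"dx":-0.014,"dy":-0.448,"dz":-0.237,"rx":0,"ry":0,"rz":0},{"fingers":0,"dx":-0.014,"dy":-0.448,"dz":-0.237,"rx":0,"ry":0,"rz":0},{"fingers":0,"dx":-0.014,"dy":-0.448,"dz":-0.237,"rx":0,"ry":0,"rz":0},{"fingers":0,"dx":-0.014,"dy":-0.448,"dz":-0.237,"rx":0,"ry":0,"rz":0}]'
python3 -m crank '[{"fingers":0,"dx":0,"dy":0,"dz":0,"rx":0,"ry":0,"rz":0},{"fingers":0,"dx":0,"dy":0,"dz":0,"rx":0,"ry":0,"rz":0}]'
python3 w.py w6; python3 fit2.py w6;  python3 plan.py .5296 .2065 -97.1 .09
```

```text
time_s: 11.45
tool_pos: [0.5246, 0.1341, 0.2509]
tcp_rot: [[0.992, -0.114, -0.046], [-0.122, -0.874, -0.47], [0.013, 0.473, -0.881]]
ft_force: [0.4, -0.5, -2.1]
width: 0.139
time_s: 11.7
tool_pos: [0.5242, 0.1324, 0.2506]
tcp_rot: [[0.993, -0.113, -0.046], [-0.121, -0.873, -0.473], [0.014, 0.475, -0.88]]
ft_force: [0.3, 0.6, -2.1]
width: 0.147
n 4427 rms 0.00029 rot deg [-1.72 -0.68  0.24] b [ 0.0013 -0.0594 -0.0383]
elbow [0.5337 0.2017 0.2561] x [ 0.005 -0.002 -1.   ] long [-0.131 -0.991  0.001] yaw -97.51 tip [0.5341 0.2016 0.1911]
now tip [0.5341 0.2016 0.1911] long [-0.131 -0.991  0.001] yaw -97.51 F [-0.  -0.4 -2.1] t 11.75
rot(norm) [ 0.001  -0.0009 -0.0056] shift after rot(norm) [-0.0503 -0.5172  0.8707] up in tool [ 0.008  0.474 -0.881] TCP target [0.5203 0.1367 0.1494]
world X in tool [ 0.993 -0.105 -0.047] Y [-0.114 -0.874 -0.472]
```

```bash
sed -i 's/\.astype(float)$/.astype(float)/; s/np.clip(im\*3,0,255)/np.clip(im*3,0,255).astype(np.uint8)/' hx.py; python3 hx.py w6 .531 .206 | head -1; python3 - <<'E'
from h import *
ps=[bot.state()['tool_pos'] for _ in range(3)];print(np.round(ps,4))
E
cp pics/hx.png pics/hx6.png; python3 -c "
import cv2,numpy as np
a=cv2.imread('pics/hx6.png');b=cv2.imread('pics/w6.png');b=cv2.resize(b,(640,480));cv2.imwrite('pics/c6.png',np.hstack([cv2.resize(a,(160,160)).repeat(3,0)[:480],b]))"
```

```text
socket 0.5295433523385442 0.20696056618589162 corner deg 26.537279943557788 -10.478219110136964
[[0.524  0.1319 0.2507]
 [0.524  0.1319 0.2507]
 [0.524  0.1319 0.2507]]
```

View pics/c6.png

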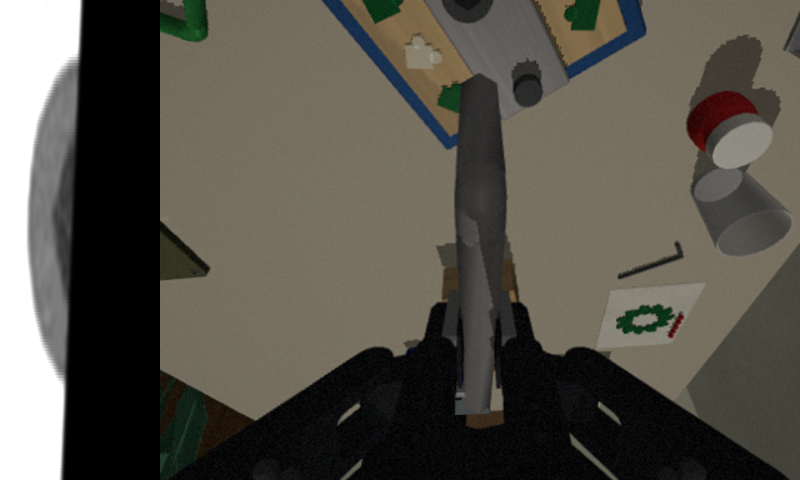

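```bash

python3 -m crank '[{"fingers":0,"dx":0,"dy":0,"dz":0,"rx":0,"ry":0,"rz":-0.005},{"fingers":0,"dx":-0.016,"dy":-0.117,"dz":0.188,"rx":0,"ry":0,"rz":0},{"fingers":0,"dx":-0.016,"dy":-0.117,"dz":0.188,"rx":0,"ry":0,"rz":0},{"fingers":0,"dx":-0.016,"dy":-0.117,"dz":0.188,"rx":0,"ry":0,"rz":0},{"fingers":0,"dx":0,"dy":0,"dz":0,"rx":0,"ry":0,"rz":0},{"fingers":0,"dx":0,"dy":0,"dz":0,"rx":0,"ry":0,"rz":0}]'
python3 w.py w7; python3 fit2.py w7;  python3 hx.py w7 .53 .2065 |head -1; python3 - <<'E'
from h import *
z=np.load('w7.npz');c={k:z[k] for k in z.files};uv=proj(c,[.53,.2065,.064])[0];print(uv)
x,y=uv.astype(int);y0=max(0,y-50);x0=max(0,x-70);cv2.imwrite('pics/c7.png',cv2.resize(np.clip(c['img'][y0:y0+100,x0:x0+140]*2.0,0,255).astype(np.uint8),None,fx=5.5,fy=5.5,interpolation=cv2.INTER_CUBIC));print(x0,y0)
E
```

```text
time_s: 12.5
tool_pos: [0.5207, 0.1373, 0.185]
tcp_rot: [[0.994, -0.105, -0.043], [-0.113, -0.873, -0.474], [0.012, 0.476, -0.88]]
ft_force: [-0.2, 0.1, -1.0]
width: 0.147
n 4431 rms 0.00029 rot deg [-1.72 -0.68  0.25] b [ 0.0009 -0.0588 -0.0377]
elbow [0.5296 0.2067 0.1904] x [ 0.004 -0.002 -1.   ] long [-0.122 -0.992  0.002] yaw -97.03 tip [0.5299 0.2065 0.1254]
socket 0.529753930715223 0.2067113217803087 corner deg 26.558914888828607 -16.808633144110953
[253.34580674  30.35543847]
183 0
```

View pics/c7.png

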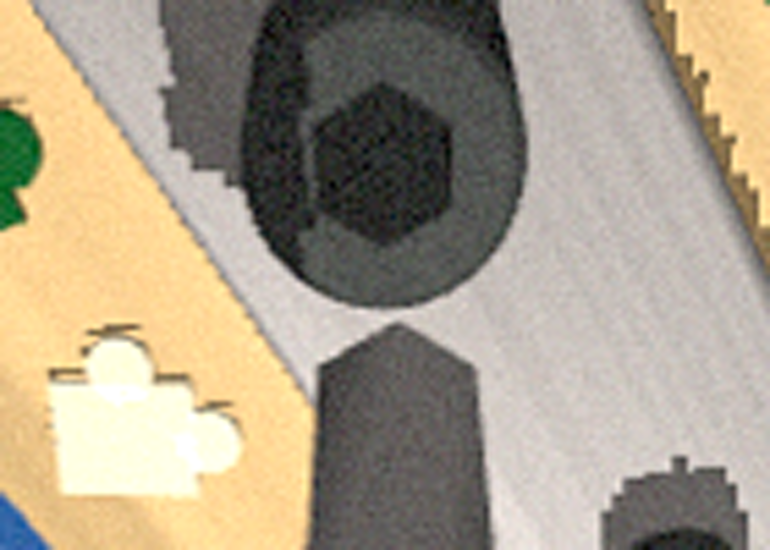

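```bash
python3 - <<'E'
from h import *
z=np.load('w7.npz');c={k:z[k] for k in z.files}
q=np.array([[382,80],[451,125],[451,207],[385,245],[315,208],[313,125]],float)/5.5-.5+.09+[183,0]
P=ray(c,q,.064)[:,:2];m=P.mean(0);d=P-m
print(m.round(4),np.linalg.norm(d,axis=1).round(4),(np.degrees(np.arctan2(d[:,1],d[:,0]))%60).round(1))
a=np.angle(np.exp(6j*np.arctan2(d[:,1],d[:,0])).mean())/6;print(np.degrees(a)%60)
E
python3 plan.py .5296 .2065 -97.1 .064
```

```text
[0.5293 0.2069] [0.009  0.009  0.0092 0.0088 0.0093 0.0091] [23.7 22.7 24.2 24.8 22.8 24.3]
23.757990760782604
now tip [0.5299 0.2065 0.1254] long [-0.122 -0.992  0.002] yaw -97.03 F [ 0.1  0.6 -2.6] t 12.55
rot(norm) [ 0.0011 -0.0028 -0.0006] shift after rot(norm) [-0.0063 -0.2902  0.5428] up in tool [ 0.008  0.474 -0.881] TCP target [0.5208 0.1374 0.1237]
world X in tool [ 0.993 -0.104 -0.047] Y [-0.114 -0.874 -0.472]
```

```bash

python3 -m crank '[{"fingers":0,"dx":-0.003,"dy":-0.07,"dz":0.127,"rx":0,"ry":0,"rz":0},{"fingers":0,"dx":-0.003,"dy":-0.07,"dz":0.127,"rx":0,"ry":0,"rz":0},{"fingers":0,"dx":-0.003,"dy":-0.069,"dz":0.127,"rx":0,"ry":0,"rz":0},{"fingers":0,"dx":-0.003,"dy":-0.069,"dz":0.127,"rx":0,"ry":0,"rz":0},{"fingers":0,"dx":0,"dy":0,"dz":0,"rx":0,"ry":0,"rz":0},{"fingers":0,"dx":0,"dy":0,"dz":0,"rx":0,"ry":0,"rz":0}]'
python3 plan.py .5293 .2069 -96.3 .064
python3 -m crank '[{"fingers":0,"dx":0,"dy":-0.009,"dz":0.018,"rx":0,"ry":0,"rz":0},{"fingers":0,"dx":0,"dy":-0.009,"dz":0.018,"rx":0,"ry":0,"rz":0}]'
python3 plan.py .5293 .2069 -96.3 .064
```

```text
time_s: 13.3
tool_pos: [0.5199, 0.1382, 0.1262]
tcp_rot: [[0.994, -0.104, -0.044], [-0.112, -0.873, -0.474], [0.011, 0.476, -0.879]]
ft_force: [0.1, -0.6, -2.1]
width: 0.146
now tip [0.5287 0.2071 0.0663] long [-0.122 -0.993  0.003] yaw -96.99 F [ 0.1 -0.6 -2.1] t 13.3
rot(norm) [ 0.0019  0.0021 -0.0076] shift after rot(norm) [ 0.016  -0.0089  0.0237] up in tool [ 0.008  0.474 -0.881] TCP target [0.5215 0.1377 0.1237]
world X in tool [ 0.995 -0.092 -0.04 ] Y [-0.1   -0.876 -0.472]
time_s: 13.55
tool_pos: [0.52, 0.1382, 0.1225]
tcp_rot: [[0.994, -0.104, -0.043], [-0.112, -0.874, -0.474], [0.012, 0.475, -0.88]]
ft_force: [-0.1, -0.6, -2.8]
width: 0.144
now tip [0.5289 0.2072 0.0627] long [-0.122 -0.993  0.002] yaw -97.0 F [-0.1 -0.6 -2.8] t 13.55
rot(norm) [ 0.0013  0.0016 -0.0079] shift after rot(norm) [ 0.015   0.0085 -0.0084] up in tool [ 0.008  0.474 -0.881] TCP target [0.5215 0.1377 0.1237]
world X in tool [ 0.995 -0.092 -0.04 ] Y [-0.1   -0.876 -0.472]
```

```bash

python3 -m crank '[{"fingers":0,"dx":0,"dy":-0.009,"dz":0.018,"rx":0,"ry":0,"rz":0},{"fingers":0,"dx":0,"dy":0,"dz":0,"rx":0,"ry":0,"rz":0}]'
python3 -m crank '[{"fingers":0,"dx":0,"dy":-0.009,"dz":0.018,"rx":0,"ry":0,"rz":0},{"fingers":0,"dx":0,"dy":0,"dz":0,"rx":0,"ry":0,"rz":0}]'
python3 plan.py .5293 .2069 -96.3 .064
```

```text
time_s: 13.8
tool_pos: [0.5196, 0.1379, 0.1201]
tcp_rot: [[0.994, -0.104, -0.044], [-0.112, -0.873, -0.474], [0.011, 0.476, -0.879]]
ft_force: [0.4, -0.8, -1.8]
width: 0.142
time_s: 14.05
tool_pos: [0.5197, 0.1379, 0.118]
tcp_rot: [[0.994, -0.104, -0.044], [-0.112, -0.873, -0.474], [0.011, 0.476, -0.879]]
ft_force: [-1.1, -0.3, -3.4]
width: 0.146
now tip [0.5286 0.2068 0.0582] long [-0.122 -0.993  0.003] yaw -97.0 F [-1.1 -0.3 -3.4] t 14.05
rot(norm) [ 0.0018  0.0022 -0.0076] shift after rot(norm) [ 0.0178  0.0265 -0.0496] up in tool [ 0.008  0.474 -0.881] TCP target [0.5215 0.1377 0.1237]
world X in tool [ 0.995 -0.092 -0.04 ] Y [-0.1   -0.876 -0.472]
```

```bash

python3 -m crank '[{"fingers":0,"dx":0,"dy":-0.014,"dz":0.026,"rx":0,"ry":0,"rz":0},{"fingers":0,"dx":0,"dy":-0.014,"dz":0.026,"rx":0,"ry":0,"rz":0},{"fingers":0,"dx":0,"dy":0,"dz":0,"rx":0,"ry":0,"rz":0}]'
python3 -m crank '[{"fingers":0,"dx":0,"dy":-0.014,"dz":0.026,"rx":0,"ry":0,"rz":0},{"fingers":0,"dx":0,"dy":-0.014,"dz":0.026,"rx":0,"ry":0,"rz":0},{"fingers":0,"dx":0,"dy":0,"dz":0,"rx":0,"ry":0,"rz":0}]'
python3 plan.py .5293 .2069 -96.3 .064
```

```text
time_s: 14.42
tool_pos: [0.5197, 0.1378, 0.1119]
tcp_rot: [[0.994, -0.104, -0.044], [-0.112, -0.873, -0.474], [0.011, 0.476, -0.879]]
ft_force: [0.2, -0.5, -2.4]
width: 0.138
time_s: 14.8
tool_pos: [0.5198, 0.1378, 0.106]
tcp_rot: [[0.994, -0.104, -0.044], [-0.112, -0.873, -0.474], [0.011, 0.476, -0.879]]
ft_force: [-0.5, -0.7, -2.3]
width: 0.144
now tip [0.5286 0.2068 0.0462] long [-0.122 -0.993  0.003] yaw -97.0 F [-0.5 -0.7 -2.3] t 14.8
rot(norm) [ 0.0018  0.0023 -0.0075] shift after rot(norm) [ 0.0178  0.0833 -0.1554] up in tool [ 0.008  0.474 -0.881] TCP target [0.5215 0.1377 0.1237]
world X in tool [ 0.995 -0.092 -0.04 ] Y [-0.1   -0.876 -0.472]
```

```bash

python3 -m crank '[{"fingers":0,"dx":0,"dy":-0.014,"dz":0.026,"rx":0,"ry":0,"rz":0},{"fingers":0,"dx":0,"dy":-0.014,"dz":0.026,"rx":0,"ry":0,"rz":0},{"fingers":0,"dx":0,"dy":0,"dz":0,"rx":0,"ry":0,"rz":0}]'
python3 -m crank '[{"fingers":0,"dx":0,"dy":-0.007,"dz":0.013,"rx":0,"ry":0,"rz":0},{"fingers":0,"dx":0,"dy":0,"dz":0,"rx":0,"ry":0,"rz":0}]'
python3 plan.py .5293 .2069 -96.3 .064
```

```text
time_s: 15.18
tool_pos: [0.5199, 0.1378, 0.1001]
tcp_rot: [[0.994, -0.104, -0.044], [-0.112, -0.873, -0.474], [0.011, 0.476, -0.879]]
ft_force: [0.6, -0.8, -2.5]
width: 0.14
time_s: 15.42
tool_pos: [0.5199, 0.1378, 0.0989]
tcp_rot: [[0.994, -0.104, -0.044], [-0.112, -0.873, -0.474], [0.011, 0.476, -0.879]]
ft_force: [0.4, -0.2, -2.3]
width: 0.144
now tip [0.5288 0.2067 0.039 ] long [-0.122 -0.993  0.003] yaw -97.0 F [ 0.4 -0.2 -2.3] t 15.425
rot(norm) [ 0.0017  0.0022 -0.0076] shift after rot(norm) [ 0.0173  0.1168 -0.2183] up in tool [ 0.008  0.474 -0.881] TCP target [0.5215 0.1377 0.1237]
world X in tool [ 0.995 -0.092 -0.04 ] Y [-0.1   -0.876 -0.472]
```

```bash
cat > arc.py <<'E'
import sys
from h import *
from scipy.spatial.transform import Rotation as Ro
th=float(sys.argv[1]);s=bot.state();R=np.array(s['tcp_rot']);g=np.load('grasp.npz');A=g['A'];b=np.array([.0008,-.0595,-.038])
o=-(R@b+.065*(R@A)[:,0]);o[2]=0
d=Ro.from_euler('z',-th,degrees=True).apply(o)-o
print('offset',o.round(4),'shift norm',(R.T@d*10).round(4),'rot norm',(R.T@[0,0,-th/90]).round(4))
E
python3 arc.py 3
cat > tq.py <<'E'
from h import *
s=bot.state();R=np.array(s['tcp_rot']);g=np.load('grasp.npz');A=g['A'];t=np.array(s['tool_pos']);Rk=R@A;tip=t+R@np.array([.0008,-.0595,-.038])+.065*Rk[:,0]
F,M=np.array(s['ft_force']),np.array(s['ft_torque']);ref=t-.2*R[:,2]
print('t',s['time_s'],'yaw',np.degrees(np.arctan2(-Rk[1,2],-Rk[0,2])).round(2),'tip',tip.round(4),'F',F.round(1),'M',M.round(2),'Tz',(M[2]+np.cross(ref-tip,F)[2]).round(2),'Tz_tcpref',(M[2]+np.cross(t-tip,F)[2]).round(2),'w',round(s['width'],3))
E
python3 tq.py
```

```text
offset [-0.0088 -0.0697  0.    ] shift norm [-0.0367 -0.0011 -0.001 ] rot norm [-0.0004 -0.0159  0.0293]
t 15.425 yaw -97.0 tip [0.5287 0.2075 0.039 ] F [ 0.4 -0.2 -2.3] M [ 0.16 -0.02  0.06] Tz 0.05 Tz_tcpref 0.09 w 0.144
```

```bash

python3 -m crank '[{"fingers":0,"dx":-0.0367,"dy":-0.0011,"dz":-0.001,"rx":-0.0004,"ry":-0.0159,"rz":0.0293},{"fingers":0,"dx":-0.0367,"dy":-0.0011,"dz":-0.001,"rx":-0.0004,"ry":-0.0159,"rz":0.0293},{"fingers":0,"dx":0,"dy":0,"dz":0,"rx":0,"ry":0,"rz":0}]' 40 >/dev/null; python3 tq.py
python3 -m crank '[{"fingers":0,"dx":-0.0367,"dy":-0.0011,"dz":-0.001,"rx":-0.0004,"ry":-0.0159,"rz":0.0293},{"fingers":0,"dx":-0.0367,"dy":-0.0011,"dz":-0.001,"rx":-0.0004,"ry":-0.0159,"rz":0.0293},{"fingers":0,"dx":0,"dy":0,"dz":0,"rx":0,"ry":0,"rz":0}]' >/dev/null; python3 tq.py
```

```text
t 15.8 yaw -103.08 tip [0.5287 0.2074 0.0389] F [-1.3 -1.1 -1.1] M [0.15 0.09 0.01] Tz 0.04 Tz_tcpref -0.06 w 0.144
t 16.175 yaw -109.05 tip [0.529  0.2072 0.039 ] F [-0.8 -2.4 -1.3] M [-0.06 -0.06  0.18] Tz 0.18 Tz_tcpref 0.18 w 0.143
```

```bash

for i in 1; do python3 -m crank '[{"fingers":0,"dx":-0.0367,"dy":-0.0011,"dz":-0.001,"rx":-0.0004,"ry":-0.0159,"rz":0.0293},{"fingers":0,"dx":-0.0367,"dy":-0.0011,"dz":-0.001,"rx":-0.0004,"ry":-0.0159,"rz":0.0293},{"fingers":0,"dx":0,"dy":0,"dz":0,"rx":0,"ry":0,"rz":0}]' >/dev/null; python3 tq.py; done
python3 -m crank '[{"fingers":0,"dx":-0.0367,"dy":-0.0011,"dz":-0.001,"rx":-0.0004,"ry":-0.0159,"rz":0.0293},{"fingers":0,"dx":-0.0367,"dy":-0.0011,"dz":-0.001,"rx":-0.0004,"ry":-0.0159,"rz":0.0293},{"fingers":0,"dx":0,"dy":0,"dz":0,"rx":0,"ry":0,"rz":0}]' >/dev/null; python3 tq.py
```

```text
t 16.55 yaw -115.05 tip [0.5291 0.2071 0.0391] F [-0.2 -3.7 -1.7] M [-0.42 -0.24  0.6 ] Tz 0.58 Tz_tcpref 0.7 w 0.145
t 16.925 yaw -121.08 tip [0.5288 0.2072 0.039 ] F [ 0.4 -4.3 -0.4] M [-0.54 -0.25  0.62] Tz 0.56 Tz_tcpref 0.79 w 0.145
```

```bash

python3 -m crank '[{"fingers":0,"dx":-0.0367,"dy":-0.0011,"dz":-0.001,"rx":-0.0004,"ry":-0.0159,"rz":0.0293},{"fingers":0,"dx":-0.0367,"dy":-0.0011,"dz":-0.001,"rx":-0.0004,"ry":-0.0159,"rz":0.0293},{"fingers":0,"dx":-0.0367,"dy":-0.0011,"dz":-0.001,"rx":-0.0004,"ry":-0.0159,"rz":0.0293},{"fingers":0,"dx":-0.0367,"dy":-0.0011,"dz":-0.001,"rx":-0.0004,"ry":-0.0159,"rz":0.0293},{"fingers":0,"dx":0,"dy":0,"dz":0,"rx":0,"ry":0,"rz":0}]' >/dev/null; python3 tq.py
python3 -m crank '[{"fingers":0,"dx":-0.0367,"dy":-0.0011,"dz":-0.001,"rx":-0.0004,"ry":-0.0159,"rz":0.0293},{"fingers":0,"dx":-0.0367,"dy":-0.0011,"dz":-0.001,"rx":-0.0004,"ry":-0.0159,"rz":0.0293},{"fingers":0,"dx":-0.0367,"dy":-0.0011,"dz":-0.001,"rx":-0.0004,"ry":-0.0159,"rz":0.0293},{"fingers":0,"dx":0,"dy":0,"dz":0,"rx":0,"ry":0,"rz":0}]' >/dev/null; python3 tq.py; python3 -c "
from workcell import bot
print(bot.state()['joint_pos'])"
```

```text
t 17.55 yaw -133.02 tip [0.5286 0.2071 0.039 ] F [-1.  -4.7 -0.8] M [-0.65 -0.22  0.62] Tz 0.57 Tz_tcpref 0.8 w 0.141
t 18.05 yaw -141.97 tip [0.5284 0.2071 0.039 ] F [-1.  -5.6 -1. ] M [-0.71 -0.18  0.62] Tz 0.54 Tz_tcpref 0.89 w 0.141
[20.74455996 34.26768994 86.77924137 -8.93625024 86.21649109 75.07495479]
```

```bash

python3 -m crank '[{"fingers":0,"dx":-0.0367,"dy":-0.0011,"dz":-0.001,"rx":-0.0004,"ry":-0.0159,"rz":0.0293},{"fingers":0,"dx":-0.0367,"dy":-0.0011,"dz":-0.001,"rx":-0.0004,"ry":-0.0159,"rz":0.0293},{"fingers":0,"dx":-0.0367,"dy":-0.0011,"dz":-0.001,"rx":-0.0004,"ry":-0.0159,"rz":0.0293},{"fingers":0,"dx":0,"dy":0,"dz":0,"rx":0,"ry":0,"rz":0}]' >/dev/null; python3 tq.py
python3 -m crank '[{"fingers":0,"dx":-0.0367,"dy":-0.0011,"dz":-0.001,"rx":-0.0004,"ry":-0.0159,"rz":0.0293},{"fingers":0,"dx":0,"dy":0,"dz":0,"rx":0,"ry":0,"rz":0}]' >/dev/null; python3 tq.py
```

```text
t 18.55 yaw -150.93 tip [0.5283 0.2072 0.0389] F [-0.9 -5.  -0.2] M [-0.77 -0.03  0.61] Tz 0.52 Tz_tcpref 0.89 w 0.144
t 18.8 yaw -153.92 tip [0.5282 0.2072 0.0389] F [-1.2 -5.3 -0.1] M [-0.74  0.    0.57] Tz 0.48 Tz_tcpref 0.87 w 0.147
```

```bash

python3 -m crank '[{"fingers":0,"dx":-0.0367,"dy":-0.0011,"dz":-0.001,"rx":-0.0004,"ry":-0.0159,"rz":0.0293},{"fingers":0,"dx":0,"dy":0,"dz":0,"rx":0,"ry":0,"rz":0}]' >/dev/null; python3 tq.py
```

```text
t 19.05 yaw -156.92 tip [0.5282 0.2072 0.0389] F [-1.9 -5.4 -0.4] M [-0.76 -0.04  0.62] Tz 0.53 Tz_tcpref 0.92 w 0.146
```

```bash

python3 -m crank '[{"fingers":0,"dx":-0.0245,"dy":-0.0007,"dz":-0.0007,"rx":-0.0003,"ry":-0.0106,"rz":0.0195},{"fingers":0,"dx":0,"dy":0,"dz":0,"rx":0,"ry":0,"rz":0}]' >/dev/null; python3 tq.py
python3 -m crank '[{"fingers":0,"dx":-0.0245,"dy":-0.0007,"dz":-0.0007,"rx":-0.0003,"ry":-0.0106,"rz":0.0195},{"fingers":0,"dx":0,"dy":0,"dz":0,"rx":0,"ry":0,"rz":0}]' >/dev/null; python3 tq.py
```

```text
t 19.3 yaw -158.9 tip [0.5281 0.2073 0.0389] F [-0.2 -4.1 -0.7] M [-0.77 -0.03  0.68] Tz 0.59 Tz_tcpref 0.94 w 0.141
t 19.55 yaw -160.89 tip [0.5281 0.2073 0.0389] F [-1.4 -4.9  0.2] M [-0.77  0.    0.61] Tz 0.51 Tz_tcpref 0.9 w 0.145
```

```bash

python3 -m crank '[{"fingers":0,"dx":-0.0245,"dy":-0.0007,"dz":-0.0007,"rx":-0.0003,"ry":-0.0106,"rz":0.0195},{"fingers":0,"dx":0,"dy":0,"dz":0,"rx":0,"ry":0,"rz":0}]' >/dev/null; python3 tq.py
python3 -m crank '[{"fingers":0,"dx":-0.0245,"dy":-0.0007,"dz":-0.0007,"rx":-0.0003,"ry":-0.0106,"rz":0.0195},{"fingers":0,"dx":0,"dy":0,"dz":0,"rx":0,"ry":0,"rz":0}]' >/dev/null; python3 tq.py
```

```text
t 19.8 yaw -162.89 tip [0.5281 0.2073 0.0389] F [-1.8 -4.9 -0.3] M [-0.8  -0.03  0.67] Tz 0.57 Tz_tcpref 0.96 w 0.143
t 20.05 yaw -164.89 tip [0.528  0.2073 0.0388] F [-1.6 -4.6  0.2] M [-0.74 -0.01  0.62] Tz 0.53 Tz_tcpref 0.9 w 0.141
```

```bash
python3 w.py w8; python3 - <<'E'
from h import *
z=np.load('w8.npz');c={k:z[k] for k in z.files};uv=proj(c,[.53,.2065,.05])[0];print(uv)
x,y=uv.astype(int);y0=max(0,y-60);x0=max(0,x-80);cv2.imwrite('pics/c8.png',cv2.resize(np.clip(c['img'][y0:y0+110,x0:x0+160]*2.0,0,255).astype(np.uint8),None,fx=5,fy=5,interpolation=cv2.INTER_CUBIC));print(x0,y0)
E
```

```text
[255.88400715  83.75042024]
175 23
```

View pics/c8.png

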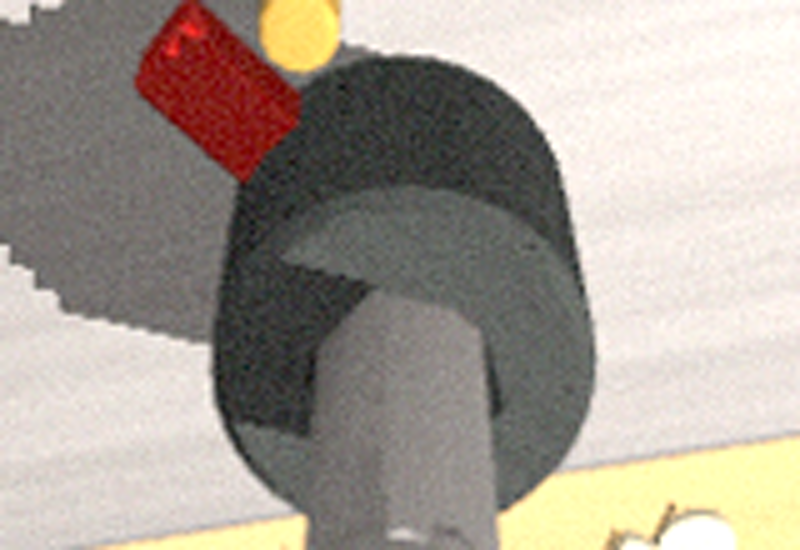

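The picture shows the key well down in the socket. The red dog, at about (220,90), is still some 8–10° short of the brass pin at (300,30), so I'll keep turning in small steps.

```bash

python3 -m crank '[{"fingers":0,"dx":-0.0245,"dy":-0.0007,"dz":-0.0007,"rx":-0.0003,"ry":-0.0106,"rz":0.0195},{"fingers":0,"dx":0,"dy":0,"dz":0,"rx":0,"ry":0,"rz":0}]' >/dev/null; python3 tq.py
python3 -m crank '[{"fingers":0,"dx":-0.0245,"dy":-0.0007,"dz":-0.0007,"rx":-0.0003,"ry":-0.0106,"rz":0.0195},{"fingers":0,"dx":0,"dy":0,"dz":0,"rx":0,"ry":0,"rz":0}]' >/dev/null; python3 tq.py
```

```text
t 20.35 yaw -166.89 tip [0.528  0.2073 0.0388] F [-2.4 -5.1  0.7] M [-0.72  0.02  0.67] Tz 0.56 Tz_tcpref 0.98 w 0.144
t 20.6 yaw -168.88 tip [0.528  0.2074 0.0388] F [-3.2 -4.9 -0.5] M [-0.82  0.06  0.64] Tz 0.54 Tz_tcpref 0.94 w 0.145
```

```bash

python3 -m crank '[{"fingers":0,"dx":-0.0245,"dy":-0.0007,"dz":-0.0007,"rx":-0.0003,"ry":-0.0106,"rz":0.0195},{"fingers":0,"dx":0,"dy":0,"dz":0,"rx":0,"ry":0,"rz":0}]' >/dev/null; python3 tq.py
```

```text
t 20.85 yaw -170.88 tip [0.528  0.2074 0.0388] F [-2.  -4.9 -0.1] M [-0.82  0.09  0.62] Tz 0.51 Tz_tcpref 0.94 w 0.145
```

```bash

python3 -m crank '[{"fingers":0,"dx":-0.0245,"dy":-0.0007,"dz":-0.0007,"rx":-0.0003,"ry":-0.0106,"rz":0.0195},{"fingers":0,"dx":0,"dy":0,"dz":0,"rx":0,"ry":0,"rz":0}]' >/dev/null; python3 tq.py
```

```text
t 21.1 yaw -172.88 tip [0.5279 0.2074 0.0388] F [-2.  -5.1 -0.8] M [-0.78  0.01  0.62] Tz 0.5 Tz_tcpref 0.96 w 0.146
```

```bash

python3 -m crank '[{"fingers":0,"dx":-0.0245,"dy":-0.0007,"dz":-0.0007,"rx":-0.0003,"ry":-0.0106,"rz":0.0195},{"fingers":0,"dx":0,"dy":0,"dz":0,"rx":0,"ry":0,"rz":0}]' >/dev/null; python3 tq.py
```

```text
t 21.35 yaw -174.87 tip [0.5279 0.2074 0.0388] F [-3.1 -3.9  0.9] M [-0.82  0.13  0.69] Tz 0.61 Tz_tcpref 0.95 w 0.147
```

```bash

python3 -m crank '[{"fingers":0,"dx":-0.0245,"dy":-0.0007,"dz":-0.0007,"rx":-0.0003,"ry":-0.0106,"rz":0.0195},{"fingers":0,"dx":0,"dy":0,"dz":0,"rx":0,"ry":0,"rz":0}]' >/dev/null; python3 tq.py
```

```text
t 21.6 yaw -176.84 tip [0.5279 0.2072 0.0388] F [-3.  -5.4 -0.2] M [-0.91  0.1   0.83] Tz 0.71 Tz_tcpref 1.2 w 0.147
```

```bash

python3 -m crank '[{"fingers":0,"dx":-0.0184,"dy":-0.0005,"dz":-0.0005,"rx":-0.0002,"ry":-0.008,"rz":0.0146},{"fingers":0,"dx":0,"dy":0,"dz":0,"rx":0,"ry":0,"rz":0}]' >/dev/null; python3 tq.py
```

```text
t 21.85 yaw -178.5 tip [0.5284 0.2095 0.039 ] F [-3.6  1.4 -0.5] M [ 0.42  0.18 -0.22] Tz -0.18 Tz_tcpref -0.33 w 0.142
```

The torque dropped suddenly and the TCP jumped about 2 mm, so I'll look before doing anything else.

```bash
python3 tq.py; python3 w.py w9; cp grasp.npz g0.npz; python3 fit2.py w9; cp g0.npz grasp.npz; python3 - <<'E'
from h import *
print(np.round(bot.state()['joint_pos'],1))
z=np.load('w9.npz');c={k:z[k] for k in z.files};uv=proj(c,[.53,.2065,.05])[0]
x,y=uv.astype(int);y0=max(0,y-60);x0=max(0,x-100);cv2.imwrite('pics/c9.png',cv2.resize(np.clip(c['img'][y0:y0+150,x0:x0+200]*2.0,0,255).astype(np.uint8),None,fx=4,fy=4,interpolation=cv2.INTER_CUBIC));print(x0,y0)
E
```

```text
t 21.85 yaw -178.5 tip [0.5284 0.2095 0.039 ] F [-3.6  1.4 -0.5] M [ 0.42  0.18 -0.22] Tz -0.18 Tz_tcpref -0.33 w 0.142
n 6107 rms 0.0019 rot deg [ 9.02 -0.73  0.33] b [ 0.0014 -0.0561 -0.0416]
elbow [0.5275 0.2088 0.1088] x [ 0.181  0.006 -0.983] long [-0.983 -0.025 -0.181] yaw -178.56 tip [0.5392 0.2092 0.0448]
[ 15.3  34.4  86.5   5.9  87.1 101.5]
159 24
```

View pics/c9.png

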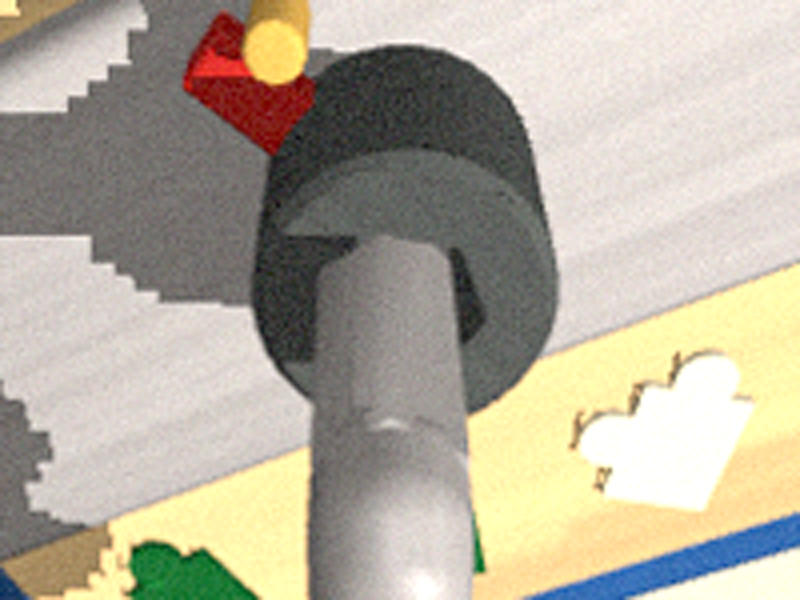

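The dog, at about (250,75), now sits against the pin at (275,50). The key appears to have slipped or pitched in the grip, so I'll refit its pose without assuming the old grasp.

```bash
python3 - <<'E'
from fit import *
s=bot.state();R=np.array(s['tcp_rot']);t=np.array(s['tool_pos'])
z=np.load('w9.npz');W=z['W'].reshape(-1,3);W=W[~np.isnan(W[:,0])]
W=W[(W[:,2]>.068)&(np.linalg.norm(W-[.528,.208,.1],axis=1)<.2)]
V=(W-t)@R
# exclude gripper: keep pts far from fingers (elbow side) 
A0=np.load('g0.npz')['A'];out=[]
for px in(-10,-5,0,5,10,15):
  for rl in (-30,0,30):
    for pz in (-8,0,8):
      R0=R@A0@Ro.from_euler('yz',[px,0],degrees=True).as_matrix()@Ro.from_rotvec([0,0,0]).as_matrix()
      R0=R0@Ro.from_euler('z',rl,degrees=True).as_matrix()
      p=np.array([.5284,.2075,.103+pz*1e-3]);q=np.r_[p,0,0,0]
      K=lambda q,P:(P-q[:3])@(Ro.from_rotvec(q[3:]).as_matrix()@R0)
      for d in(.012,.006,.004,.004):
        L=K(q,W);k=(abs(sdf(L))<d)&(L[:,2]>-.045)&(np.hypot(L[:,0],L[:,2])>.01);P=W[k]
        if len(P)<200: break
        r=least_squares(lambda q:sdf(K(q,P)),q,loss='soft_l1',f_scale=.0007,x_scale=[.01]*3+[.1]*3,max_nfev=40);q=r.x
      n=(abs(sdf(K(q,W)))<.0008).sum();out.append((n,np.sqrt((r.fun**2).mean()),q,Ro.from_rotvec(q[3:]).as_matrix()@R0))
out.sort(key=lambda o:-o[0])
for n,e,q,Rk in out[:1]+out[4:6]: print(n,round(e,5),'elbow',q[:3].round(4),'x',Rk[:,0].round(3),'long',-Rk[:,2].round(3),'y',Rk[:,1].round(3),'tip',(q[:3]+.065*Rk[:,0]).round(4))
print('tool',R.round(3),t.round(4))
c={k:z[k] for k in z.files}
cv2.imwrite('pics/w9f.png',cv2.resize(np.clip(c['img']*1.5,0,255).astype(np.uint8),(800,600)))
E
```

```text
6157 0.0003 elbow [0.53   0.2089 0.1042] x [-0.003  0.007 -1.   ] long [-1.    -0.025  0.003] y [-0.025  1.     0.007] tip [0.5298 0.2093 0.0392]
6156 0.0003 elbow [0.53   0.2089 0.1042] x [-0.003  0.007 -1.   ] long [-1.    -0.026  0.003] y [-0.026  1.     0.007] tip [0.5298 0.2093 0.0392]
6156 0.0003 elbow [0.53   0.2089 0.1042] x [-0.003  0.007 -1.   ] long [-1.    -0.026  0.003] y [-0.026  1.     0.007] tip [0.5298 0.2093 0.0392]
tool [[ 0.036 -0.878 -0.478]
 [-0.999 -0.028 -0.024]
 [ 0.007  0.479 -0.878]] [0.4584 0.2076 0.0991]
```

View pics/w9f.png

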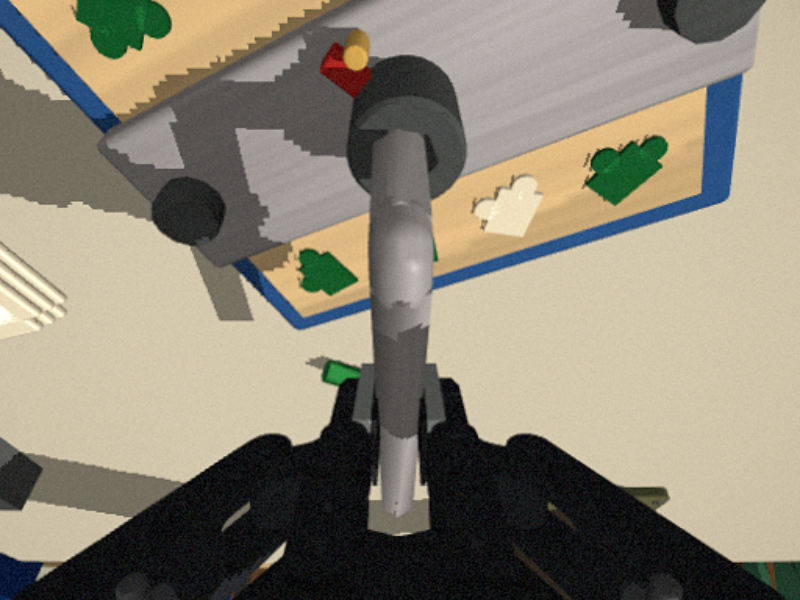

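```bash
python3 tq.py
python3 -m crank '[{"fingers":0,"dx":0,"dy":0,"dz":0,"rx":0,"ry":0,"rz":0},{"fingers":0,"dx":0,"dy":0,"dz":0,"rx":0,"ry":0,"rz":0}]' > /dev/null; python3 tq.py
cat > fw.py <<'E'
import sys
from fit import *
def keyw(name,z0=.068):
    z=np.load(name+'.npz');W=z['W'].reshape(-1,3);W=W[~np.isnan(W[:,0])];W=W[(W[:,2]>z0)&(np.linalg.norm(W-[.528,.208,.1],axis=1)<.2)]
    s=bot.state();R0=np.array(s['tcp_rot'])@np.load('g0.npz')['A'];q=np.r_[.529,.2075,.104,0,0,0]
    K=lambda q,P:(P-q[:3])@(Ro.from_rotvec(q[3:]).as_matrix()@R0)
    for d in(.012,.006,.004,.004):
        L=K(q,W);k=(abs(sdf(L))<d)&(L[:,2]>-.045)&(np.hypot(L[:,0],L[:,2])>.01);P=W[k]
        r=least_squares(lambda q:sdf(K(q,P)),q,loss='soft_l1',f_scale=.0007,x_scale=[.01]*3+[.1]*3);q=r.x
    Rk=Ro.from_rotvec(q[3:]).as_matrix()@R0
    print(name,len(P),np.sqrt((r.fun**2).mean()).round(5),'elbow',q[:3].round(4),'x',Rk[:,0].round(3),'long',-Rk[:,2].round(3),'yaw',np.degrees(np.arctan2(-Rk[1,2],-Rk[0,2])).round(2),'tip',(q[:3]+.065*Rk[:,0]).round(4))
    # head top circle centre
    z=np.load(name+'.npz');V=z['W'];m=(abs(V[...,2]-.0635)<.003)&(np.hypot(V[...,0]-.529,V[...,1]-.207)<.022)
    H=V[m][:,:2]
    f=lambda c:np.hypot(*(H-c).T)
    cc,rr=cv2.minEnclosingCircle(H.astype(np.float32));print('head',np.round(cc,4),round(rr,4),len(H))
keyw(sys.argv[1])
E
python3 fw.py w9
```

```text
t 21.9 yaw -178.48 tip [0.5284 0.2094 0.039 ] F [-2.9  3.6 -0.4] M [ 0.58  0.22 -0.3 ] Tz -0.19 Tz_tcpref -0.55 w 0.146
t 22.15 yaw -178.47 tip [0.5284 0.2091 0.039 ] F [-3.7  3.7  0.3] M [ 0.85  0.29 -0.27] Tz -0.16 Tz_tcpref -0.53 w 0.143
w9 3510 0.0003 elbow [0.53   0.2089 0.1042] x [-0.003  0.007 -1.   ] long [-1.    -0.026  0.003] yaw -178.54 tip [0.5298 0.2093 0.0392]
head [0.5293 0.207 ] 0.0174 2850
```

```bash
python3 - <<'E'
from h import *
for n in('w2','w7','w8','w9'):
    z=np.load(n+'.npz');W=z['W'];hsv=cv2.cvtColor(z['img'],cv2.COLOR_BGR2HSV).astype(int)
    r=np.hypot(W[...,0]-.5293,W[...,1]-.207);ang=np.degrees(np.arctan2(W[...,1]-.207,W[...,0]-.5293))
    b=(W[...,2]>.034)&(W[...,2]<.075)&(r>.016)&(r<.04)&(hsv[...,1]>110)&(hsv[...,2]>25)
    red=b&((hsv[...,0]<7)|(hsv[...,0]>174));pin=b&(hsv[...,0]>10)&(hsv[...,0]<32)&(W[...,2]>.045)
    for q,m in(('red',red),('pin',pin)):
        if m.sum()>5:
            P=W[m];print(n,q,m.sum(),'mean',P.mean(0).round(4),'ang',np.median(ang[m]).round(1),'rng',np.percentile(ang[m],[3,97]).round(1),'r',np.percentile(r[m],[5,95]).round(4),'z',np.percentile(P[:,2],[5,95]).round(3))
        else: print(n,q,m.sum())
E
```

```text
w2 red 89 mean [0.5216 0.2283 0.043 ] ang 108.9 rng [ 91.6 120.2] r [0.0171 0.0286] z [0.037 0.059]
w2 pin 35 mean [0.5496 0.2213 0.0473] ang 35.1 rng [28.8 41.1] r [0.022  0.0277] z [0.046 0.048]
w7 red 0
w7 pin 0
w8 red 678 mean [0.5411 0.227  0.0415] ang 58.8 rng [49.9 70.6] r [0.0172 0.0291] z [0.037 0.043]
w8 pin 227 mean [0.5501 0.2215 0.0472] ang 34.8 rng [28.6 41.8] r [0.0226 0.028 ] z [0.046 0.048]
w9 red 539 mean [0.5439 0.225  0.0418] ang 51.0 rng [39.4 61. ] r [0.0171 0.0291] z [0.038 0.043]
w9 pin 215 mean [0.5502 0.2212 0.0472] ang 34.3 rng [27.9 40.9] r [0.0226 0.028 ] z [0.046 0.048]
```

The dog angle, about 50° against a pin edge near 41° with the dog's half-width near 10°, shows the screw is against its stop. The torque had also climbed from 0.6 to about 0.8 N·m. The key then cammed a little in the loose hex, but its tip is still about 25 mm deep. I'll release gently.

```bash

python3 -m crank '[{"fingers":0.3,"dx":0,"dy":0,"dz":0,"rx":0,"ry":0,"rz":0},{"fingers":0.6,"dx":0,"dy":0,"dz":0,"rx":0,"ry":0,"rz":0},{"fingers":0.8,"dx":0,"dy":0,"dz":0,"rx":0,"ry":0,"rz":0},{"fingers":0.8,"dx":0,"dy":0,"dz":0,"rx":0,"ry":0,"rz":0},{"fingers":0.8,"dx":0,"dy":0,"dz":0,"rx":0,"ry":0,"rz":0}]'; python3 tq.py
python3 w.py w10; python3 fw.py w10;python3 - <<'E'
from h import *
z=np.load('w10.npz');W=z['W'];hsv=cv2.cvtColor(z['img'],cv2.COLOR_BGR2HSV).astype(int)
r=np.hypot(W[...,0]-.5293,W[...,1]-.207);ang=np.degrees(np.arctan2(W[...,1]-.207,W[...,0]-.5293))
m=(W[...,2]>.034)&(W[...,2]<.075)&(r>.016)&(r<.04)&(hsv[...,1]>110)&(hsv[...,2]>25)&((hsv[...,0]<7)|(hsv[...,0]>174))
print(m.sum(),np.median(ang[m]),np.percentile(ang[m],[3,97]))
E
```

```text
time_s: 22.78
tool_pos: [0.459, 0.2058, 0.0989]
tcp_rot: [[0.036, -0.878, -0.477], [-0.999, -0.027, -0.027], [0.011, 0.478, -0.878]]
ft_force: [-0.1, -0.4, 0.3]
width: 0.802
t 22.775 yaw -178.49 tip [0.5291 0.2075 0.0388] F [-0.1 -0.4  0.3] M [-0.01 -0.28  0.03] Tz 0.02 Tz_tcpref 0.06 w 0.802
w10 3352 0.00031 elbow [0.5274 0.209  0.1037] x [ 0.04   0.015 -0.999] long [-0.997  0.062 -0.039] yaw 176.42 tip [0.53   0.2099 0.0388]
head [0.5297 0.207 ] 0.0175 2885
531 51.187555117351195 [39.9017437 61.374792 ]
```

```bash
python3 arc.py 5; python3 w.py w11; python3 fw.py w11
```

```text
offset [-0.0701 -0.0016  0.    ] shift norm [-0.0611 -0.0027 -0.0022] rot norm [-0.0006 -0.0266  0.0488]
w11 3356 0.00031 elbow [0.5274 0.209  0.1037] x [ 0.04   0.014 -0.999] long [-0.997  0.062 -0.039] yaw 176.42 tip [0.53   0.2099 0.0388]
head [0.5294 0.2064] 0.0177 2896
```

The key is at rest with its tip 25 mm deep, but it sits about 3 mm off the axis, wedged between hex positions. I'll re-grip lightly and ease it clockwise into the next hex position so that it centres.

```bash

python3 -m crank '[{"fingers":0.8,"dx":-0.0611,"dy":-0.0027,"dz":-0.0022,"rx":-0.0006,"ry":-0.0266,"rz":0.0488},{"fingers":0.4,"dx":0,"dy":0,"dz":0,"rx":0,"ry":0,"rz":0},{"fingers":0.2,"dx":0,"dy":0,"dz":0,"rx":0,"ry":0,"rz":0},{"fingers":0,"dx":0,"dy":0,"dz":0,"rx":0,"ry":0,"rz":0},{"fingers":0,"dx":0,"dy":0,"dz":0,"rx":0,"ry":0,"rz":0},{"fingers":0,"dx":0,"dy":0,"dz":0,"rx":0,"ry":0,"rz":0}]' 20; python3 tq.py
python3 -m crank '[{"fingers":0,"dx":-0.0611,"dy":-0.0027,"dz":-0.0022,"rx":-0.0006,"ry":-0.0266,"rz":0.0488},{"fingers":0,"dx":0,"dy":0,"dz":0,"rx":0,"ry":0,"rz":0}]' 20 >/dev/null; python3 tq.py; python3 w.py w12; python3 fw.py w12
```

```text
time_s: 23.62
tool_pos: [0.4589, 0.2126, 0.099]
tcp_rot: [[-0.051, -0.877, -0.478], [-0.999, 0.049, 0.016], [0.01, 0.478, -0.878]]
ft_force: [0.8, 3.0, 0.2]
width: 0.16
t 23.625 yaw 176.53 tip [0.5289 0.2082 0.0389] F [0.8 3.  0.2] M [ 0.5  -0.14 -0.13] Tz -0.05 Tz_tcpref -0.34 w 0.16
t 23.875 yaw 171.54 tip [0.5287 0.2078 0.0389] F [-0.6  3.   1.5] M [ 0.47 -0.05 -0.07] Tz 0.0 Tz_tcpref -0.27 w 0.16
w12 3327 0.0003 elbow [0.5274 0.2086 0.1036] x [ 0.041  0.016 -0.999] long [-0.991  0.131 -0.039] yaw 172.48 tip [0.5301 0.2096 0.0387]
head [0.5294 0.2071] 0.0175 2941
```

```bash

python3 -m crank '[{"fingers":0,"dx":-0.0611,"dy":-0.0027,"dz":-0.0022,"rx":-0.0006,"ry":-0.0266,"rz":0.0488},{"fingers":0,"dx":-0.0611,"dy":-0.0027,"dz":-0.0022,"rx":-0.0006,"ry":-0.0266,"rz":0.0488},{"fingers":0,"dx":0,"dy":0,"dz":0,"rx":0,"ry":0,"rz":0}]' 20 >/dev/null; python3 tq.py; python3 w.py w13; python3 fw.py w13
python3 -m crank '[{"fingers":0,"dx":-0.0611,"dy":-0.0027,"dz":-0.0022,"rx":-0.0006,"ry":-0.0266,"rz":0.0488},{"fingers":0,"dx":0,"dy":0,"dz":0,"rx":0,"ry":0,"rz":0}]' 20 >/dev/null; python3 tq.py; python3 w.py w14; python3 fw.py w14
```

```text
t 24.3 yaw 161.65 tip [0.5282 0.2073 0.0388] F [-2.1  1.4  1. ] M [0.22 0.09 0.4 ] Tz 0.42 Tz_tcpref 0.35 w 0.16
w13 3336 0.0003 elbow [0.5276 0.2093 0.1036] x [ 0.044  0.009 -0.999] long [-0.957  0.286 -0.039] yaw 163.37 tip [0.5304 0.2099 0.0387]
head [0.5293 0.2067] 0.0174 2929
t 24.6 yaw 156.7 tip [0.5278 0.207  0.0388] F [-2.3  0.1  1. ] M [-0.06  0.4   0.81] Tz 0.79 Tz_tcpref 0.86 w 0.155
w14 3345 0.0003 elbow [0.5276 0.2096 0.1037] x [ 0.045  0.002 -0.999] long [-0.932  0.36  -0.041] yaw 158.91 tip [0.5305 0.2098 0.0387]
head [0.5295 0.2068] 0.0174 2972
```

```bash
cat > vis.py <<'E'
from h import *
def dog(n):
    z=np.load(n+'.npz');W=z['W'];hsv=cv2.cvtColor(z['img'],cv2.COLOR_BGR2HSV).astype(int)
    r=np.hypot(W[...,0]-.5294,W[...,1]-.2069);ang=np.degrees(np.arctan2(W[...,1]-.2069,W[...,0]-.5294))
    m=(W[...,2]>.034)&(W[...,2]<.075)&(r>.016)&(r<.04)&(hsv[...,1]>110)&(hsv[...,2]>25)&((hsv[...,0]<7)|(hsv[...,0]>174))
    print(n,'dog',m.sum(),np.median(ang[m]).round(1),np.percentile(ang[m],[3,97]).round(1)) if m.sum() else print(n,'none')
def rect(n,cx,cy):
    z=np.load(n+'.npz');c={k:z[k] for k in z.files};g=np.linspace(-.02,.02,390)
    X,Y=np.meshgrid(cx+g,cy-g)   # right=+x, up=+y
    uv=proj(c,np.c_[X.ravel(),Y.ravel(),np.full(X.size,.064)]).astype(np.float32)
    im=cv2.remap(c['img'],uv[:,0].reshape(X.shape),uv[:,1].reshape(X.shape),cv2.INTER_CUBIC)
    return np.clip(im.astype(float)*3,0,255).astype(np.uint8)
def hexa(im,off,yaw,af,col):
    p=[[195+(off[0]*1e3+af/1.732*np.cos(np.radians(yaw+60*k)))*390/40,195-(off[1]*1e3+af/1.732*np.sin(np.radians(yaw+60*k)))*390/40] for k in range(6)]
    cv2.polylines(im,[np.int32(p)],True,col,1)
for n in('w8','w9','w10','w12','w13','w14'):dog(n)
a=rect('w2',.5296,.2065);b=rect('w14',.5294,.2068)
hexa(a,(0,0),23.76,16,(0,255,0))
hexa(b,(-.0005+.0000,.0028),158.9,14,(0,0,255))
cv2.imwrite('pics/vis.png',np.hstack([a,b]))
E
python3 vis.py
```

```text
w8 dog 678 59.2 [50.3 71. ]
w9 dog 539 51.4 [39.9 61.4]
w10 dog 531 51.5 [40.4 61.7]
w12 dog 493 51.5 [39.8 61.6]
w13 dog 451 50.8 [39.5 61.3]
w14 dog 441 51.1 [39.8 61.7]
```

View pics/vis.png

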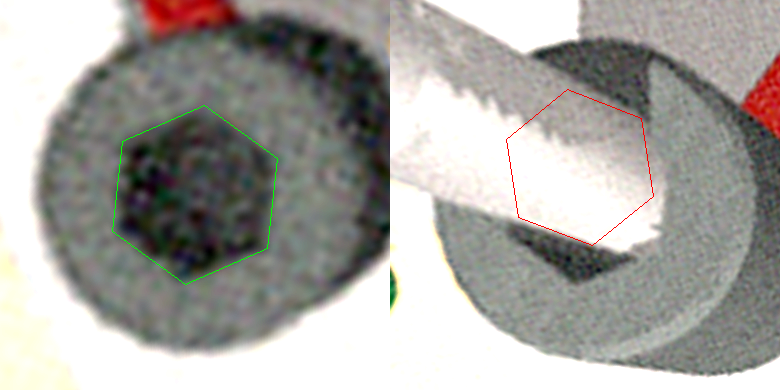

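The composite shows the key, outlined in red, sitting about 3 mm off the hex centre, with its top corner overlapping the socket wall. So it jammed sideways when it cammed. The dog has stayed at 51°, so the screw is still at the stop. I'll unload the key, lift it out and re-seat it properly centred.

```bash
python3 arc.py -5
```

```text
offset [-0.0642  0.0279  0.    ] shift norm [ 0.0611 -0.0019 -0.0002] rot norm [ 0.0007  0.0266 -0.0487]
```

```bash

python3 -m crank '[{"fingers":0,"dx":0.0611,"dy":-0.0019,"dz":-0.0002,"rx":0.0007,"ry":0.0266,"rz":-0.0487},{"fingers":0,"dx":0.0611,"dy":-0.0019,"dz":-0.0002,"rx":0.0007,"ry":0.0266,"rz":-0.0487},{"fingers":0,"dx":0,"dy":0,"dz":0,"rx":0,"ry":0,"rz":0}]' 40 >/dev/null; python3 tq.py
python3 -c "
from workcell import bot
import numpy as np
print('up in tool',np.round(np.array(bot.state()['tcp_rot'])[2],3))"
python3 -m crank '[{"fingers":0,"dx":0,"dy":0.0144,"dz":-0.0264,"rx":0,"ry":0,"rz":0},{"fingers":0,"dx":0,"dy":0,"dz":0,"rx":0,"ry":0,"rz":0}]' 40 >/dev/null; python3 tq.py
```

```text
t 25.025 yaw 166.57 tip [0.5287 0.2083 0.0388] F [-3.3  1.9  1.9] M [0.21 0.31 0.12] Tz 0.16 Tz_tcpref 0.05 w 0.154
up in tool [ 0.01   0.478 -0.878]
t 25.275 yaw 166.44 tip [0.5301 0.2077 0.0411] F [ 0.4  2.4 -7.4] M [ 0.31 -0.67  0.13] Tz 0.19 Tz_tcpref -0.04 w 0.153
```

```bash

python3 -m crank '[{"fingers":0,"dx":0,"dy":0.0144,"dz":-0.0264,"rx":0,"ry":0,"rz":0},{"fingers":0,"dx":0,"dy":0,"dz":0,"rx":0,"ry":0,"rz":0}]' 60 >/dev/null; python3 tq.py
python3 -m crank '[{"fingers":0,"dx":0,"dy":0.0144,"dz":-0.0264,"rx":0,"ry":0,"rz":0},{"fingers":0,"dx":0,"dy":0,"dz":0,"rx":0,"ry":0,"rz":0}]' 60 >/dev/null; python3 tq.py; python3 w.py w15; python3 fw.py w15
```

```text
t 25.525 yaw 166.44 tip [0.5316 0.2073 0.0439] F [  4.8   2.1 -16.6] M [ 0.2  -1.61  0.06] Tz 0.13 Tz_tcpref -0.17 w 0.145
t 25.775 yaw 166.43 tip [0.5331 0.2071 0.0465] F [  7.6   1.6 -18.5] M [ 0.13 -2.15  0.17] Tz 0.23 Tz_tcpref -0.07 w 0.143
w15 3180 0.00032 elbow [0.5314 0.2085 0.1048] x [-0.036  0.025 -0.999] long [-0.976  0.214  0.04 ] yaw 167.64 tip [0.5291 0.2101 0.0398]
head [0.5294 0.2069] 0.0176 2508
```

```bash

python3 -m crank '[{"fingers":0,"dx":0,"dy":-0.0144,"dz":0.0264,"rx":0,"ry":0,"rz":0},{"fingers":0,"dx":0,"dy":-0.0144,"dz":0.0264,"rx":0,"ry":0,"rz":0},{"fingers":0,"dx":0,"dy":0,"dz":0,"rx":0,"ry":0,"rz":0}]' 40 >/dev/null; python3 tq.py
python3 -m crank '[{"fingers":0,"dx":0,"dy":0,"dz":0,"rx":0,"ry":0,"rz":0},{"fingers":0,"dx":0,"dy":0,"dz":0,"rx":0,"ry":0,"rz":0}]' 110 >/dev/null; python3 tq.py;python3 w.py w16; python3 fw.py w16
python3 -c "
from workcell import bot
import numpy as np
print('Y in tool',np.round(np.array(bot.state()['tcp_rot'])[1],3))"; python3 -c "
import sys;sys.argv=['x']
exec(open('vis.py').read().split('for n in')[0]);dog('w15');dog('w16')"
```

```text
t 26.2 yaw 166.47 tip [0.5308 0.2078 0.0432] F [4.5 2.2 1.8] M [ 0.14 -1.27  0.11] Tz 0.18 Tz_tcpref -0.12 w 0.145
t 26.45 yaw 166.48 tip [0.5309 0.2078 0.0432] F [5.7 0.9 2.6] M [ 0.09 -1.31  0.15] Tz 0.19 Tz_tcpref -0.0 w 0.13
w16 3250 0.00031 elbow [0.5294 0.209  0.1044] x [ 0.005  0.017 -1.   ] long [-0.976  0.216 -0.001] yaw 167.51 tip [0.5297 0.2101 0.0394]
head [0.5291 0.2066] 0.0176 2700
Y in tool [-0.974  0.202  0.099]
w15 dog 423 51.3 [40.2 61.6]
w16 dog 439 51.1 [40.1 61.7]
```

```bash

python3 -m crank '[{"fingers":0,"dx":0.0195,"dy":-0.004,"dz":-0.002,"rx":0,"ry":0,"rz":0},{"fingers":0,"dx":0,"dy":0,"dz":0,"rx":0,"ry":0,"rz":0}]' 110 >/dev/null; python3 tq.py
python3 -m crank '[{"fingers":0,"dx":0.0195,"dy":-0.004,"dz":-0.002,"rx":0,"ry":0,"rz":0},{"fingers":0,"dx":0,"dy":0,"dz":0,"rx":0,"ry":0,"rz":0}]' 110 >/dev/null; python3 tq.py;python3 w.py w17; python3 fw.py w17
```

```text
t 26.75 yaw 166.46 tip [0.5308 0.207  0.0433] F [5.5 4.1 2.7] M [ 0.67 -1.26  0.03] Tz 0.15 Tz_tcpref -0.34 w 0.135
t 27.0 yaw 166.45 tip [0.5307 0.2063 0.0434] F [4.3 7.4 2. ] M [ 1.26 -1.24  0.02] Tz 0.22 Tz_tcpref -0.56 w 0.135
w17 3249 0.00031 elbow [0.5294 0.2079 0.1043] x [ 0.003  0.034 -0.999] long [-0.979  0.205  0.004] yaw 168.16 tip [0.5296 0.2101 0.0394]
head [0.5297 0.2067] 0.0173 2687
```

```bash

python3 -m crank '[{"fingers":0,"dx":-0.039,"dy":0.008,"dz":0.004,"rx":0,"ry":0,"rz":0},{"fingers":0,"dx":-0.0195,"dy":0.004,"dz":0.002,"rx":0,"ry":0,"rz":0},{"fingers":0,"dx":0,"dy":0,"dz":0,"rx":0,"ry":0,"rz":0}]' 110 >/dev/null; python3 tq.py;python3 w.py w18; python3 fw.py w18
python3 -m crank '[{"fingers":0,"dx":-0.0195,"dy":0.004,"dz":0.002,"rx":0,"ry":0,"rz":0},{"fingers":0,"dx":0,"dy":0,"dz":0,"rx":0,"ry":0,"rz":0}]' 110 >/dev/null; python3 tq.py;python3 w.py w19; python3 fw.py w19
```

```text
t 27.425 yaw 166.51 tip [0.5309 0.2085 0.0431] F [ 5.1 -2.2  2.1] M [-0.49 -1.37  0.16] Tz 0.12 Tz_tcpref 0.22 w 0.136
w18 3255 0.0003 elbow [0.5294 0.2096 0.1043] x [ 0.003  0.004 -1.   ] long [-0.976  0.218 -0.002] yaw 167.43 tip [0.5296 0.2099 0.0393]
head [0.5294 0.2067] 0.0174 2702
t 27.725 yaw 166.51 tip [0.5309 0.2091 0.043 ] F [ 6.5 -5.7  3. ] M [-1.09 -1.43  0.21] Tz 0.09 Tz_tcpref 0.5 w 0.129
w19 3260 0.00031 elbow [0.5294 0.21   0.1043] x [ 0.004 -0.005 -1.   ] long [-0.975  0.223 -0.005] yaw 167.12 tip [0.5296 0.2097 0.0393]
head [0.5298 0.2071] 0.0176 2699
```

Lateral easing doesn't shift the tip, and pulling it out while jammed would risk the face-force limit. It is 25 mm deep, about 3 mm off the axis against a limit of 4 mm, and stable. The dog is at the stop. So I'll unload the grip, let go and check.

```bash

python3 -m crank '[{"fingers":0,"dx":0.029,"dy":-0.006,"dz":-0.003,"rx":0,"ry":0,"rz":0},{"fingers":0,"dx":0,"dy":-0.0096,"dz":0.0176,"rx":0,"ry":0,"rz":0},{"fingers":0,"dx":0,"dy":0,"dz":0,"rx":0,"ry":0,"rz":0}]' 20 >/dev/null; python3 tq.py
python3 -m crank '[{"fingers":0.3,"dx":0,"dy":0,"dz":0,"rx":0,"ry":0,"rz":0},{"fingers":0.6,"dx":0,"dy":0,"dz":0,"rx":0,"ry":0,"rz":0},{"fingers":0.8,"dx":0,"dy":0,"dz":0,"rx":0,"ry":0,"rz":0},{"fingers":0.8,"dx":0,"dy":0,"dz":0,"rx":0,"ry":0,"rz":0},{"fingers":0.8,"dx":0,"dy":0,"dz":0,"rx":0,"ry":0,"rz":0}]'>/dev/null; python3 tq.py
python3 w.py w20; python3 fw.py w20;python3 -c "
exec(open('vis.py').read().split('for n in')[0]);dog('w20')"
```

```text
t 28.15 yaw 166.49 tip [0.5302 0.2083 0.0421] F [ 4.3 -0.9 10.1] M [-0.23 -1.05  0.21] Tz 0.2 Tz_tcpref 0.19 w 0.132
t 28.775 yaw 166.5 tip [0.5286 0.2086 0.0396] F [ 0.5  0.  -1.1] M [-0.04 -0.23  0.03] Tz 0.03 Tz_tcpref 0.02 w 0.801
w20 3367 0.0003 elbow [0.528  0.2102 0.104 ] x [ 0.03  -0.011 -0.999] long [-0.985  0.17  -0.032] yaw 170.21 tip [0.53   0.2095 0.039 ]
head [0.5295 0.2069] 0.0174 2898
w20 dog 466 51.4 [40.1 61.3]
```

```bash

python3 -m crank '[{"fingers":0.8,"dx":0,"dy":0,"dz":-0.1,"rx":0,"ry":0,"rz":0},{"fingers":0.8,"dx":0,"dy":0,"dz":-0.2,"rx":0,"ry":0,"rz":0},{"fingers":0.8,"dx":0,"dy":0,"dz":-0.3,"rx":0,"ry":0,"rz":0},{"fingers":0.8,"dx":0,"dy":0,"dz":-0.3,"rx":0,"ry":0,"rz":0},{"fingers":0.8,"dx":0,"dy":0,"dz":-0.3,"rx":0,"ry":0,"rz":0},{"fingers":0.8,"dx":0,"dy":0,"dz":0,"rx":0,"ry":0,"rz":0}]'
python3 w.py w21; python3 fw.py w21
python3 -m crank '[{"fingers":0.8,"dx":0,"dy":0,"dz":0,"rx":0,"ry":0,"rz":0},{"fingers":0.8,"dx":0,"dy":0,"dz":0,"rx":0,"ry":0,"rz":0},{"fingers":0.8,"dx":0,"dy":0,"dz":0,"rx":0,"ry":0,"rz":0},{"fingers":0.8,"dx":0,"dy":0,"dz":0,"rx":0,"ry":0,"rz":0}]' >/dev/null
python3 w.py w22; python3 fw.py w22; python3 -c "
exec(open('vis.py').read().split('for n in')[0]);dog('w22')"
```

```text
time_s: 29.58
tool_pos: [0.5194, 0.2135, 0.2075]
tcp_rot: [[-0.225, -0.858, -0.463], [-0.974, 0.202, 0.099], [0.008, 0.473, -0.881]]
ft_force: [-0.2, 0.2, -0.1]
width: 0.802
w21 932 0.0004 elbow [0.5277 0.2105 0.1046] x [ 0.046 -0.018 -0.999] long [-0.985  0.167 -0.049] yaw 170.35 tip [0.5308 0.2093 0.0397]
head [0.5297 0.2069] 0.0175 777
w22 969 0.0004 elbow [0.5277 0.2104 0.1046] x [ 0.047 -0.013 -0.999] long [-0.984  0.172 -0.049] yaw 170.06 tip [0.5308 0.2096 0.0397]
head [0.5296 0.2068] 0.0174 812
w22 dog 138 51.0 [40.  60.7]
```

```bash
python3 -c "
from workcell import bot
print(bot.close_job())"
```

```text
the job is handed in; nothing more can be done
None
```

The screw is up against its stop and the key is left seated in it, but the key jammed about 3 mm off the socket axis. I handed the job in at about 30 s, and it returned no verdict.

**What went well:**
- I drew the key from the block, flipped it and lowered it into the socket to about 25 mm depth with no noticeable contact force.
- I swung it clockwise, gripping the long arm about 65 mm from the elbow, which puts the grasp point about 85 mm from the long tip. The torque read steadily at about 0.6 N m.
- The torque then rose to about 0.8 N m as the red dog met the brass pin.

**What went wrong:**
- One further 1.5° step, meant to confirm the stop, made the key cam round in the loose hex, and it has sat off-centre since then. That slip could have produced a brief contact load that I could not measure.
- I tried turning it further clockwise, lifting it and easing it sideways, but it would not re-centre. The lift jammed at about 18 N and I backed off.
- I did not pull harder, because that risked exceeding the 40 N limit on the screw's face as the tip came out.

**Last checks after letting go:**

| Check | Measured | Required |
|---|---|---|
| Tip depth below the mouth | about 24 mm | at least 18 mm |
| Tip distance from the axis | about 2.9 mm, uncertain by roughly 0.5 mm | under 4 mm |
| Red dog | at about 51°, edge on the pin, unchanged through all the later handling | at the stop |
| Key motion | same pose 0.5 s apart, within fit noise | at rest |
| Gripper | open and clear, force about 0 | touching nothing |

I did not check the craft things again at the end. No move went close to them, and no unexpected contact force showed at any reading.

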